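Refit a heating controller's circuit modules and set its circuit wheel

TASK

Switch the heating controller off at its toggle, then lift every old module out of its bay into the returns tray and lay each new module fully down in a bay of its own, display face up. While it is still off, roll the knurled thumbwheel with a fingertip from zero by one click for each new module, then switch the controller back on; leave the other things on the bench alone.

Things in the scene. Friction and masses are not known exactly. Their poses are not given: they have to be found in the camera images.
- controller: Heating controller: fixed white base 170 mm deep (x) by 352 mm wide (y), on its back, cover off. Origin: centre of the underside, z up. Three bays in a row take the modules; beyond them (+x) is a terminal strip, top 43 mm above the bench. At its +y end a raised control housing (from y = 78 mm on, top 50 mm above the bench) carries thumbwheel and isolator toggle.
- wheel (a joint): Thumbwheel: black knurled wheel, radius 32 mm, 16 mm wide, level axle along the controller's y, upper rim 24 mm proud of the housing. Starts at 0, on its stop. The value (rad) grows as the top of the rim rolls away from the robot (controller's +x). Five clicks, one every 0.349 rad (20 degrees, 11.2 mm of rim); it snaps to the nearest when let go. About 1.5 N at the rim turns it.
- wheel_top (a point): Highest point of the wheel's rim, mid-width, 74 mm above the bench, at x 0, y 106 mm of the controller and fixed to it (same axes). A white bar on the rim points to white marks on the black scale disc beside the wheel (radius 27 mm, 12 to 15 mm to its +y side): the long mark nearest the robot is 0, then 1 to 5, 20 degrees apart.
- isolator (a joint): Isolator: toggle lever at the end of the control housing, a 42 mm steel lever with a 15 mm black ball. 0 = off, leaning 0.5 rad towards the robot side (controller's -x); 1.0 = on, leaning 0.5 rad away (+x). It stays where it is left; about 1.5 N at the ball moves it. It starts on.
- isolator_tip (a point): Centre of the isolator's ball, 42 mm from its pivot.
- isolator_pivot (a point): Pivot of the isolator, 56 mm above the bench, fixed on the controller (x 0, y 152 mm in its frame; axes as the controller's).
- tray_in (a point): Centre of the inner floor (4 mm above the bench) of the returns tray, a fixed grey open box, outside 140 mm along its x, 160 mm along its y, 28 mm high, walls 4 mm.
- bay1 (a point): Centre of the floor of a bay (bay1 to bay3 run along the controller's +y, 78 mm apart), 16 mm above the bench, axes as the controller's. Framed by round bars 6 mm high, 68 mm clear along x, 54 mm along y: a module on its back, 64 mm side along x, fits with 2 mm all round.
- bay2 (a point): Centre of the floor of a bay, 16 mm above the bench, axes as the controller's. Framed by round bars 6 mm high, 68 mm clear along x, 54 mm along y: a module on its back, 64 mm side along x, fits with 2 mm all round.
- bay3 (a point): Centre of the floor of a bay, 16 mm above the bench, axes as the controller's. Framed by round bars 6 mm high, 68 mm clear along x, 54 mm along y: a module on its back, 64 mm side along x, fits with 2 mm all round.
- new1_center (a point): Centre of a new circuit module (it may be absent): light grey plastic, a box 44 x 50 x 64 mm, 0.18 kg (0.14 to 0.23). Its -x is the normal of the display face (dark window, lamps, paper label); the +x face, 44 mm behind, has the brass contacts; y is the 50 mm width, z the 64 mm length. Starts standing on its end on the bench, z up, display face roughly away from the robot. It fits a bay either end first.
- new2_center (a point): Centre of a new circuit module (it may be absent): light grey plastic, a box 44 x 50 x 64 mm, 0.18 kg (0.14 to 0.23). Its -x is the normal of the display face (dark window, lamps, paper label); the +x face, 44 mm behind, has the brass contacts; y is the 50 mm width, z the 64 mm length. Starts standing on its end on the bench, z up, display face roughly away from the robot. It fits a bay either end first.
- new3_center (a point): Centre of a new circuit module (it may be absent): light grey plastic, a box 44 x 50 x 64 mm, 0.18 kg (0.14 to 0.23). Its -x is the normal of the display face (dark window, lamps, paper label); the +x face, 44 mm behind, has the brass contacts; y is the 50 mm width, z the 64 mm length. Starts standing on its end on the bench, z up, display face roughly away from the robot. It fits a bay either end first.
- old1_center (a point): Centre of an old circuit module (it may be absent), which starts lying in bay1: the same kind, light grey plastic, a box 44 x 50 x 64 mm, 0.18 kg (0.14 to 0.23); lying display face up, z is the face's normal (44 mm), x the 64 mm length, y the 50 mm width.
- old2_center (a point): Centre of an old circuit module (it may be absent), which starts lying in bay2: the same kind, light grey plastic, a box 44 x 50 x 64 mm, 0.18 kg (0.14 to 0.23); lying display face up, z is the face's normal (44 mm), x the 64 mm length, y the 50 mm width.
- old3_center (a point): Centre of an old circuit module (it may be absent), which starts lying in bay3: the same kind, light grey plastic, a box 44 x 50 x 64 mm, 0.18 kg (0.14 to 0.23); lying display face up, z is the face's normal (44 mm), x the 64 mm length, y the 50 mm width.
- tape: Bystander, to be left alone: a roll of black tape, 90 mm across, 24 mm high, lying flat.
- tin: Bystander, to be left alone: a small white pot of flux, 60 mm across, 70 mm high.
- mug: Bystander, to be left alone: a white mug, 80 mm across, 90 mm high.
- wrench: Bystander, to be left alone: a wrench, 200 mm long, lying flat.
- tee: Bystander, to be left alone: a brass pipe tee, 90 mm long, lying down.
- trv: Bystander, to be left alone: a white radiator thermostat head, 52 mm across, 82 mm high, standing.
There are look-alikes about, which are no part of the job. What is shaped like the part that bears new2_center but blue or pink is not meant.

How it is judged:
By the outcome, as a careful person would: the job done as asked, in the order asked, and still so for the second after the job is handed in, with the robot touching nothing.
Of new1, new2, new3 only 2 to 3 are there at a start; the rules pass over those that are not, and their reading is None.
Of old1, old2, old3 only 2 to 2 are there at a start; the rules pass over those that are not, and their reading is None.
At some moment in a run one of new1, new2, new3 may be knocked a few centimetres aside while the robot is not near it.
It also fails if it takes over 210 s, if anything falls off the work surface, if the arm or the gripper's body presses on something with over 40 N, if the wrist force passes 120 N, or if a joint passes its speed limit or range.

ROBOT

A 7-joint arm with a two-finger parallel gripper is mounted at the origin on the work surface. World frame = base frame: x ahead of the robot, y to its left, z up, the work surface at z = 0. Lengths are in m, angles in rad, forces in N, time in s.
With the tool pointing down it reaches from about 0.35 to 0.9 m from the base axis. Payload 7.2 kg.
Tool frame: the origin (TCP) lies at the very end of the fingers, on their centre line; the grasp point (between the pads) lies 19 mm behind it; z points along the fingers, y is the line along which they close (so a half turn about z gives the same grasp; the last joint's range is limited). The gripper opens to 85 mm and grips with 20 to 120 N. Pads are 22 mm wide; open, the fingers measure 114 mm over their backs; the gripper's body (76 mm by 85 mm) begins 54 mm behind the grasp point. The pads swing forward as they close: fully open they stand 13 mm farther back than shut.
Start: joints at [-1.388, 0.411, -0.013, 1.596, 0.006, 1.134, -0.082], TCP at [0.155, 0.605, 0.231] pointing down, gripper open.
Joint ranges: [-2.95, 2.95], [-0.29, 1.99], [-1.47, 1.44], [0.14, 2.54], [-1.03, 4.17], [0.13, 1.85], [-2.86, 2.86]. Speed limits (rad/s): [2.39, 2.39, 3.01, 3.01, 3.14, 3.14, 3.14].

INTERFACE

Orientations are given as a unit quaternion [w, x, y, z].
In Python, from cell import observe, capture, close_job gives the robot as it stands. The module is installed in compiled form; this text tells all that it offers.
- The arm moves only by the tool step_arm, never from a script. Its argument "increments" is a list of rows, each an object with "claw": the gripper's target within -1 to 1 (fully open at 1, half-way at 0, shut at -1); "linear": the shift along the world's x, y, z each as a share of 10 cm, from -1 to 1, a list of three; "roll": the turn about the world's z as a share of 360 degrees, from -1 to 1. A call has 1 to 12 rows; each row is the pose to reach, as a shift and turn from the pose commanded when the call began, turning the shorter way round; what a row does not reach only later rows make up. A row lasts 1/8 s, in which the tool goes at most 62.5 mm and 10.7 degrees, less where a joint would pass 70% of its speed; a pose out of reach is approached as far as the arm can. A call with a number of a shift or a turn outside -1 to 1 is refused whole. A call with a gripper value outside its range is refused whole. The fingers move at their own pace and stop on an object; "squeeze" is the grip in N (left out, the last holds). Time passes only in rows, so rows that repeat a pose let the fingers close. It gives the time, the measured TCP pose, the force, the opening and the grip force at its end, in the units of the state.
- observe(): the state, without advancing time (a new reading comes with each control period).
- capture(name): name is "scene" or "top"; returns a dict with "color" (480x640x3 uint8, blue, green, red), "fov_y" (degrees; the focal length in pixels is half the picture's height over the tangent of half this angle, whatever the lens; pixels are square), "cx", "cy" (the principal point, pixels), "k1" (the pictures are not rectified: a ray, as slopes to the right and down, at radius r is drawn at 1 + k1 r^2 times it, then the intrinsics apply), "origin" and "orientation" of the camera in the world. Camera axes: x right, y down, z forward; pixel columns grow to the right and rows downward; lengths in m; the calibration is good to about 2 mm. A picture is of the moment at which its call begins. There is no depth.
- close_job(): hands the job in; it is judged then, once.
The state is a dict: "time_s": time; "joint_positions": joint angles; "qd": joint speeds; "joint_efforts": joint torques, N m; "tool_pos": TCP position; "eef_rot": TCP orientation; "ft_force": force on the tool from outside, world axes, zero at the start; "torque": the same for the moment, N m; "finger_gap": finger opening in m; "gripper_force": force on a finger pad.
Only numpy, scipy, OpenCV 4.12 (cv2) and the standard library are available. Lean on these libraries where they do the work, as an engineer would, in place of code of your own. Each camera call takes 0.05 s, during which the arm holds its last target. There are 200 camera calls.

## Working session

There is one attempt and no reset: what is moved stays moved. The work goes in short steps, Python scripts to look and compute and a tool call to move; the robot and the scene stay as the last step left them, time stands still between calls to the robot, and variables do not carry over. Pictures are saved under pics/ and viewed, at most 14 in all, crops included, and the job is handed in when it is done.

Besides the shell and the picture viewer there is one more tool, called after "Emit:" as name(argument=value, ...) on one line, values as JSON. step_arm: Moves the arm, as the interface text tells. Its arguments: {"type":"object","properties":{"increments":{"type":"array"},"squeeze":{"type":"number"}},"required":["increments"]}

```bash
mkdir -p pics
cat > h.py <<'E'
import numpy as np, cv2, pickle
from scipy.spatial.transform import Rotation as R
from cell import observe, capture
def snap(name,tag):
    c=capture(name); cv2.imwrite(f'pics/{tag}.png',c['color']); pickle.dump(c,open(f'{tag}.pkl','wb')); return c
def K(c):
    f=240/np.tan(np.radians(c['fov_y'])/2); return np.array([[f,0,c['cx']],[0,f,c['cy']],[0,0,1.]])
def rot(c):
    q=c['orientation']; return R.from_quat([q[1],q[2],q[3],q[0]]).as_matrix()
def ray(c,uv):
    p=cv2.undistortPoints(np.array(uv,float).reshape(-1,1,2),K(c),np.array([c['k1'],0,0,0.])).reshape(-1,2)
    return np.c_[p,np.ones(len(p))]@rot(c).T
def plane(c,uv,z):
    d=ray(c,uv); o=np.array(c['origin']); return o+d*((z-o[2])/d[:,2])[:,None]
def proj(c,P):
    r=rot(c); o=np.array(c['origin']); P=np.array(P,float).reshape(-1,3)
    q=(P-o)@r; return cv2.projectPoints(q,np.zeros(3),np.zeros(3),K(c),np.array([c['k1'],0,0,0.]))[0].reshape(-1,2)
E
python3 - <<'E'
from h import *
for n in('scene','top'):
    c=snap(n,n+'0'); print(n,c['fov_y'],c['cx'],c['cy'],c['k1'],c['origin'],c['orientation'])
print(observe())
E
```

```text
scene 50.75678173084323 313.6145092012109 239.29000202904194 -0.037141351373160915 [1.22354389 0.23310056 1.13450403] [-0.16011957  0.59078931  0.76227309 -0.21040307]
top 47.18975772642802 319.3077677181103 250.98679539267738 -0.0448337302947726 [0.42785557 0.08155911 1.24024432] [-0.05393314  0.71137942 -0.69776064  0.06450294]
{'time_s': 0.1, 'joint_positions': array([-1.38820437,  0.4118328 , -0.01273779,  1.59694409,  0.00557393,
        1.13430366, -0.08221353]), 'qd': array([-7.40341042e-05, -1.63119076e-03, -4.53587670e-04, -1.27813413e-03,
       -1.61096758e-04, -3.45546184e-04,  8.52072385e-04]), 'joint_efforts': array([ 2.61302470e-03, -6.01832199e+01,  6.84295557e-01, -3.00098026e+01,
        1.40629258e-02,  6.30822513e-03, -2.81616326e-05]), 'tool_pos': array([0.15501108, 0.60501688, 0.23053564]), 'eef_rot': array([-5.67083089e-05,  1.25056078e-01,  9.92149409e-01, -7.24251085e-04]), 'ft_force': array([ 0.13746798, -0.50628465,  0.16536686]), 'torque': array([ 0.08779892, -0.02953936, -0.04179988]), 'gripper_force': 0.0, 'finger_gap': 0.08528558066762852}
```

View pics/scene0.png

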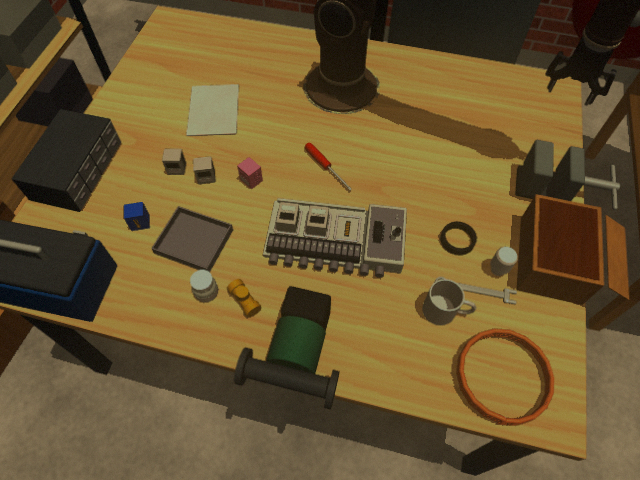

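View pics/top0.png

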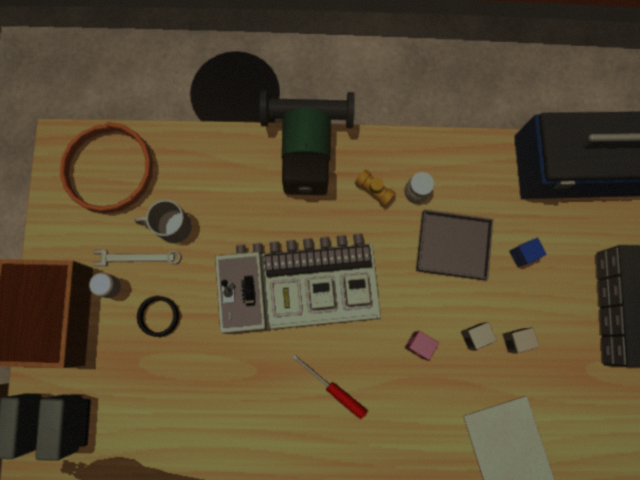

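Run:
```python
import cv2
t=cv2.imread('pics/top0.png')
cv2.imwrite('pics/c1.png',cv2.convertScaleAbs(cv2.resize(t[225:350,205:405],None,fx=4,fy=4,interpolation=cv2.INTER_CUBIC),alpha=1.4))
cv2.imwrite('pics/c2.png',cv2.convertScaleAbs(cv2.resize(t[205:375,395:595],None,fx=3.5,fy=3.5,interpolation=cv2.INTER_CUBIC),alpha=1.6))
```

```text
(no output)
```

View pics/c1.png

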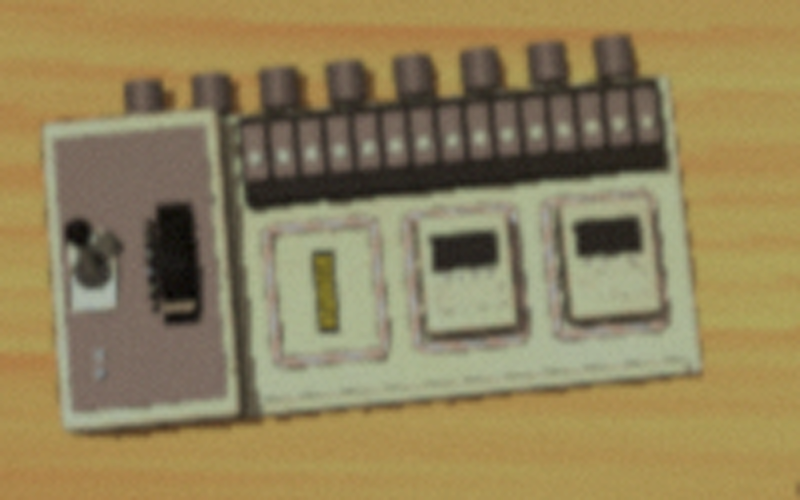

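View pics/c2.png

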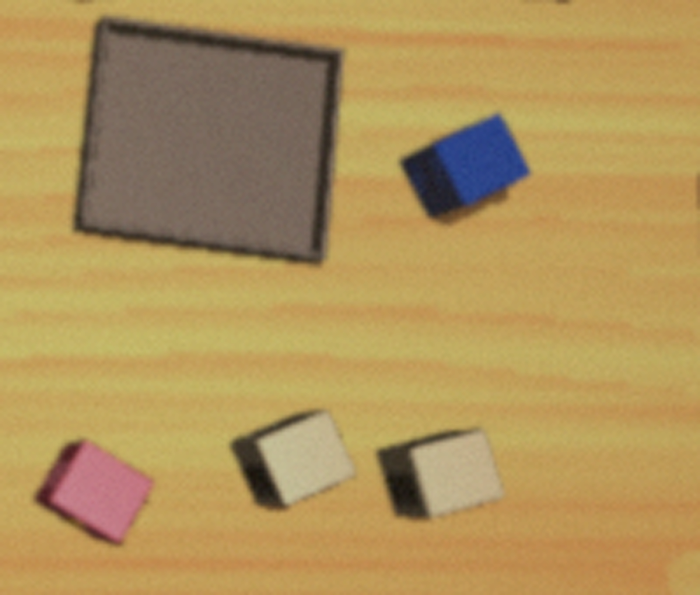

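```bash
cat > g.py <<'E'
from h import *
def poly(c,pts,s,off,z):
    uv=(np.array(pts,float)+.5)/s-.5+np.array(off); return plane(c,uv,z)[:,:2]
E
python3 - <<'E'
from g import *
np.set_printoptions(precision=4,suppress=True)
c=pickle.load(open('top0.pkl','rb'));sc=pickle.load(open('scene0.pkl','rb'))
o1=(205,225);o2=(395,205)
def show(n,P):
    e=np.roll(P,-1,0)-P; print(n,P.mean(0),'len',np.linalg.norm(e,axis=1),'ang',np.degrees(np.arctan2(e[:,1],e[:,0])))
H=poly(c,[(45,122),(62,432),(238,412),(222,112)],4,o1,.05); show('housing',H); print(H)
show('tray',poly(c,[(98,20),(342,48),(322,264),(76,230)],3.5,o2,.028))
show('A',poly(c,[(250,437),(325,410),(355,468),(286,507)],3.5,o2,.064))
show('B',poly(c,[(410,447),(482,430),(503,495),(430,517)],3.5,o2,.064))
print('ball',poly(c,[(78,233)],4,o1,.093),'wheel',poly(c,[(180,262)],4,o1,.07))
print('old2',poly(c,[(473,275)],4,o1,.06),'old1',poly(c,[(617,259)],4,o1,.06),'bay3',poly(c,[(326,290)],4,o1,.016))
# colour-mask measurement of the pale tops (threshold V, low S)
for n,(u,v) in dict(A=(480,336),B=(521,341)).items():
    w=c['color'][v-22:v+22,u-22:u+22]; h=cv2.cvtColor(w,cv2.COLOR_BGR2HSV)
    m=((h[...,1]<85)&(h[...,2]>95)).astype(np.uint8); 
    k=max(cv2.findContours(m,0,1)[0],key=cv2.contourArea); r=cv2.minAreaRect(k); b=cv2.boxPoints(r)+(u-22,v-22)
    show(n+' mask',plane(c,b,.064)[:,:2])
E
```

```text
housing [0.5367 0.2357] len [0.1687 0.0947 0.1635 0.097 ] ang [-174.1589  -82.3973    5.0238   94.4688]
[[0.6156 0.292 ]
 [0.4478 0.2748]
 [0.4603 0.1809]
 [0.6232 0.1953]]
tray [ 0.6545 -0.24  ] len [0.1608 0.1431 0.1593 0.139 ] ang [-95.3433 172.7922  83.1969  -6.627 ]
A [ 0.4528 -0.2842] len [0.0499 0.0391 0.0495 0.047 ] ang [ -69.9505 -153.3649  119.0866   26.7786]
B [ 0.4439 -0.3785] len [0.0467 0.041  0.048  0.0436] ang [ -76.4241 -163.7625  106.7106   14.4779]
ball [[0.5504 0.2642]] wheel [[0.5384 0.2128]]
old2 [[0.5355 0.0563]] old1 [[ 0.5456 -0.0212]] bay3 [[0.5295 0.1371]]
A mask [ 0.4516 -0.2858] len [0.0476 0.0419 0.0473 0.0417] ang [ -66.7035 -157.7174  113.097    22.573 ]
B mask [ 0.4439 -0.3785] len [0.0464 0.0413 0.0462 0.0411] ang [ -73.1742 -165.0334  106.6451   15.2668]
```

New modules: top-view (480,336) and (521,341), pale grey. Look-alikes rejected are pink (423,345), blue (528,252); also pale but wrong: pot (420,187), thermostat head (103,285). Old modules sit in bay1 (357,290) and bay2 (321,293), and bay3 (287,298) is empty. Toggle first.

Emit:
step_arm(increments=[{"claw": -1, "linear": [0.85, -0.68, 0], "roll": 0.028}, {"claw": -1, "linear": [0.85, -0.68, 0], "roll": 0.028}, {"claw": -1, "linear": [0.85, -0.68, 0], "roll": 0.028}])

```text
time_s: 0.48
tool_pos: [0.2445, 0.5344, 0.2311]
eef_rot: [0.001, 0.041, 0.999, -0.001]
ft_force: [-0.6, 0.5, 0.0]
finger_gap: 0.0325
gripper_force: 0.0
```

Emit:
step_arm(increments=[{"claw": -1, "linear": [0.85, -0.68, 0], "roll": 0.028}, {"claw": -1, "linear": [0.85, -0.68, 0], "roll": 0.028}, {"claw": -1, "linear": [0.85, -0.68, 0], "roll": 0.028}])

```text
time_s: 0.85
tool_pos: [0.3284, 0.4668, 0.2311]
eef_rot: [0.001, -0.047, 0.999, -0.001]
ft_force: [0.3, 0.5, -0.4]
finger_gap: -0.0001
gripper_force: 0.0
```

Emit:
step_arm(increments=[{"claw": -1, "linear": [0.85, -0.68, 0], "roll": 0}, {"claw": -1, "linear": [0.85, -0.68, 0], "roll": 0}, {"claw": -1, "linear": [0.85, -0.68, 0], "roll": 0}])

```text
time_s: 1.23
tool_pos: [0.4125, 0.3993, 0.2311]
eef_rot: [0.0, -0.048, 0.999, -0.001]
ft_force: [-1.1, 0.7, -0.4]
finger_gap: 0.0002
gripper_force: 0.0
```

Emit:
step_arm(increments=[{"claw": -1, "linear": [0.85, -0.68, 0], "roll": 0}, {"claw": -1, "linear": [0.85, -0.68, 0], "roll": 0}, {"claw": -1, "linear": [0.85, -0.68, 0], "roll": 0}])

```text
time_s: 1.6
tool_pos: [0.4969, 0.3319, 0.2309]
eef_rot: [0.0, -0.048, 0.999, -0.001]
ft_force: [-0.4, 1.0, -0.1]
finger_gap: -0.0004
gripper_force: 0.0
```

Emit:
step_arm(increments=[{"claw": -1, "linear": [0.87, -0.66, 0], "roll": 0}, {"claw": -1, "linear": [0.87, -0.66, 0], "roll": 0}, {"claw": -1, "linear": [0.87, -0.66, 0], "roll": 0}, {"claw": -1, "linear": [0.87, -0.66, 0], "roll": 0}])

```text
time_s: 2.1
tool_pos: [0.5803, 0.2704, 0.2308]
eef_rot: [-0.001, -0.052, 0.999, 0.001]
ft_force: [-1.2, 0.8, -0.7]
finger_gap: 0.0002
gripper_force: 0.0
```

Emit:
step_arm(increments=[{"claw": -1, "linear": [0, -0.05, -1], "roll": 0}, {"claw": -1, "linear": [0, -0.05, -1], "roll": 0}, {"claw": -1, "linear": [0, -0.05, -1], "roll": 0}])

```text
time_s: 2.48
tool_pos: [0.5784, 0.2641, 0.1285]
eef_rot: [-0.003, -0.052, 0.999, -0.001]
ft_force: [-1.0, -0.8, 0.8]
finger_gap: -0.0002
gripper_force: 0.0
```

Emit:
step_arm(increments=[{"claw": -1, "linear": [0, 0, -0.2], "roll": 0}, {"claw": -1, "linear": [0, 0, -0.46], "roll": 0}, {"claw": -1, "linear": [0, 0, -0.46], "roll": 0}])

```text
time_s: 2.85
tool_pos: [0.5811, 0.264, 0.0857]
eef_rot: [-0.001, -0.051, 0.999, 0.0]
ft_force: [-0.2, -0.3, 0.5]
finger_gap: 0.0002
gripper_force: 0.0
```

Emit:
step_arm(increments=[{"claw": -1, "linear": [-0.08, -0.01, 0], "roll": 0}, {"claw": -1, "linear": [-0.16, -0.02, 0], "roll": 0}, {"claw": -1, "linear": [-0.24, -0.024, 0], "roll": 0}, {"claw": -1, "linear": [-0.32, -0.03, 0], "roll": 0}, {"claw": -1, "linear": [-0.4, -0.04, 0], "roll": 0}, {"claw": -1, "linear": [-0.45, -0.045, 0], "roll": 0}, {"claw": -1, "linear": [-0.5, -0.05, 0], "roll": 0}, {"claw": -1, "linear": [-0.5, -0.05, 0], "roll": 0}])

```text
time_s: 3.85
tool_pos: [0.5332, 0.2571, 0.0854]
eef_rot: [0.001, -0.05, 0.999, 0.0]
ft_force: [5.8, 0.2, -3.8]
finger_gap: 0.0002
gripper_force: 2.8
```

Run:
```python
from h import *
print(observe()['ft_force'])
c=snap('scene','s1');t=c['color'][195:280,255:415]
cv2.imwrite('pics/s1c.png',cv2.convertScaleAbs(cv2.resize(t,None,fx=4,fy=4,interpolation=cv2.INTER_CUBIC),alpha=1.4))
```

```text
[ 5.76564114  0.22203327 -3.78543098]
```

View pics/s1c.png

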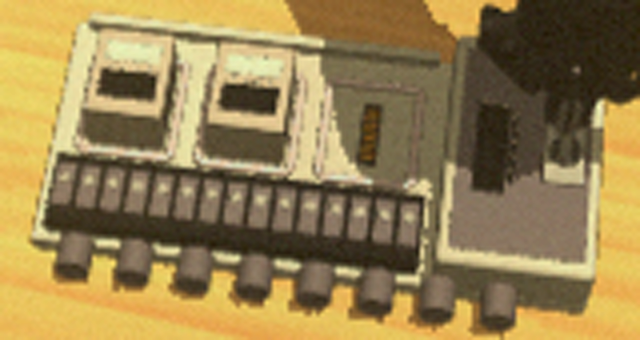

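Emit:
step_arm(increments=[{"claw": -1, "linear": [-0.04, 0, 0], "roll": 0}, {"claw": -1, "linear": [-0.04, 0, 0], "roll": 0}])

```text
time_s: 4.15
tool_pos: [0.5328, 0.2571, 0.0857]
eef_rot: [0.004, -0.05, 0.999, 0.001]
ft_force: [15.8, 0.8, -9.2]
finger_gap: -0.0002
gripper_force: 8.1
```

Emit:
step_arm(increments=[{"claw": -1, "linear": [0.1, 0, 0.1], "roll": 0}, {"claw": -1, "linear": [0.1, 0, 0.5], "roll": 0}, {"claw": -1, "linear": [0.1, -0.3, 0.9], "roll": 0}, {"claw": 0.46, "linear": [0.05, -0.9, 0.9], "roll": 0}, {"claw": 0.46, "linear": [0.05, -1, 0.9], "roll": 0}])

```text
time_s: 4.78
tool_pos: [0.5326, 0.1526, 0.1759]
eef_rot: [-0.0, -0.048, 0.999, -0.001]
ft_force: [0.1, 1.1, 0.5]
finger_gap: 0.0361
gripper_force: 0.0
```

Emit:
step_arm(increments=[{"claw": 0.46, "linear": [0.06, -0.6, 0], "roll": 0}, {"claw": 0.46, "linear": [0.06, -1, 0], "roll": 0}, {"claw": 0.46, "linear": [0.06, -1, 0], "roll": 0}, {"claw": 0.46, "linear": [0.06, -1, 0], "roll": 0}])

```text
time_s: 5.28
tool_pos: [0.5388, 0.0587, 0.1751]
eef_rot: [-0.001, -0.051, 0.999, 0.0]
ft_force: [0.3, -0.4, 0.4]
finger_gap: 0.0625
gripper_force: 0.0
```

Run:
```python
from h import *
o=observe();print(o['tool_pos'],o['finger_gap'])
c=snap('scene','s2');t=c['color'][195:285,335:425]
d=snap('top','t2');u=d['color'][235:335,205:305]
f=lambda a:cv2.convertScaleAbs(cv2.resize(a,(380,380),interpolation=cv2.INTER_CUBIC),alpha=1.5)
cv2.imwrite('pics/s2c.png',np.hstack([f(t),f(u)]))
```

```text
[0.53875344 0.05868277 0.17510653] 0.0624677351959297
```

View pics/s2c.png

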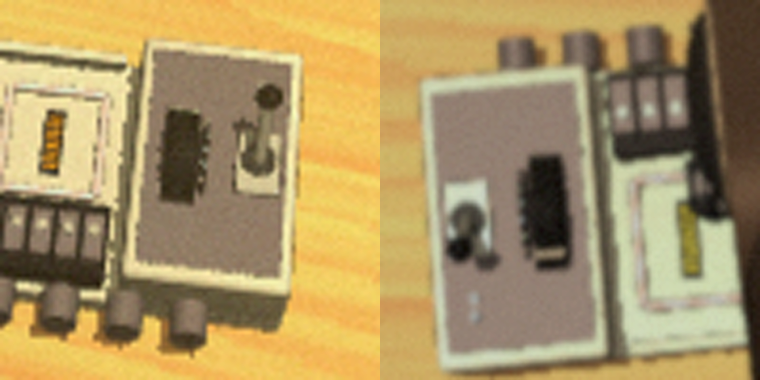

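Emit:
step_arm(increments=[{"claw": 0.46, "linear": [-0.035, -0.02, -0.5], "roll": 0}, {"claw": 0.46, "linear": [-0.035, -0.02, -0.9], "roll": 0}, {"claw": 0.46, "linear": [-0.035, -0.02, -0.9], "roll": 0}, {"claw": 0.46, "linear": [-0.035, -0.02, -0.9], "roll": 0}])

```text
time_s: 5.88
tool_pos: [0.5364, 0.0563, 0.0864]
eef_rot: [0.001, -0.051, 0.999, 0.0]
ft_force: [0.0, -0.8, -0.1]
finger_gap: 0.0624
gripper_force: 0.0
```

Emit:
step_arm(increments=[{"claw": 0.46, "linear": [0, 0, -0.3], "roll": 0}, {"claw": 0.46, "linear": [0, 0, -0.57], "roll": 0}, {"claw": 0.46, "linear": [0, 0, -0.57], "roll": 0}, {"claw": 0.46, "linear": [0, 0, -0.57], "roll": 0}])

```text
time_s: 6.38
tool_pos: [0.5369, 0.0558, 0.0301]
eef_rot: [0.001, -0.051, 0.999, 0.0]
ft_force: [0.0, -0.5, 0.1]
finger_gap: 0.0623
gripper_force: 0.0
```

Emit:
step_arm(increments=[{"claw": 0, "linear": [0, 0, 0], "roll": 0}, {"claw": 0, "linear": [0, 0, 0], "roll": 0}, {"claw": 0, "linear": [0, 0, 0], "roll": 0}, {"claw": 0, "linear": [0, 0, 0], "roll": 0}, {"claw": 0, "linear": [0, 0, 0], "roll": 0}], squeeze=30)

```text
time_s: 7.0
tool_pos: [0.5369, 0.0575, 0.0304]
eef_rot: [0.002, -0.051, 0.999, 0.001]
ft_force: [-1.0, 4.8, 7.2]
finger_gap: 0.0498
gripper_force: 31.1
```

Emit:
step_arm(increments=[{"claw": 0, "linear": [0, 0, 0.15], "roll": 0}, {"claw": 0, "linear": [0, 0, 0.4], "roll": 0}, {"claw": 0, "linear": [0, 0, 1], "roll": 0}, {"claw": 0, "linear": [0, 0, 1], "roll": 0}])

```text
time_s: 7.5
tool_pos: [0.5389, 0.0552, 0.134]
eef_rot: [0.005, -0.05, 0.999, 0.001]
ft_force: [1.0, -0.9, -1.4]
finger_gap: 0.0494
gripper_force: 32.5
```

Emit:
step_arm(increments=[{"claw": 0, "linear": [0.15, -0.5, 0.1], "roll": 0.03}, {"claw": 0, "linear": [0.35, -1, 0.1], "roll": 0.06}, {"claw": 0, "linear": [0.35, -1, 0.1], "roll": 0.08}])

```text
time_s: 7.88
tool_pos: [0.5711, -0.0509, 0.1387]
eef_rot: [-0.0, -0.296, 0.955, -0.002]
ft_force: [-0.5, 1.4, -1.8]
finger_gap: 0.0495
gripper_force: 32.5
```

Emit:
step_arm(increments=[{"claw": 0, "linear": [0.15, -0.5, 0], "roll": 0.03}, {"claw": 0, "linear": [0.35, -1, 0], "roll": 0.06}, {"claw": 0, "linear": [0.35, -1, 0], "roll": 0.08}])

```text
time_s: 8.25
tool_pos: [0.6054, -0.1513, 0.1382]
eef_rot: [-0.001, -0.524, 0.852, -0.001]
ft_force: [-1.4, 0.8, -2.2]
finger_gap: 0.0497
gripper_force: 32.6
```

Emit:
step_arm(increments=[{"claw": 0, "linear": [0.2, -0.5, 0], "roll": 0.03}, {"claw": 0, "linear": [0.4, -1, 0], "roll": 0.057}, {"claw": 0, "linear": [0.43, -1, 0], "roll": 0.057}, {"claw": 0, "linear": [0.43, -1, 0], "roll": 0.057}])

```text
time_s: 8.75
tool_pos: [0.648, -0.2473, 0.1374]
eef_rot: [-0.0, -0.668, 0.744, 0.0]
ft_force: [-0.2, 1.1, -3.5]
finger_gap: 0.0495
gripper_force: 32.6
```

Run:
```python
from h import *
o=observe();print(o['tool_pos'],o['eef_rot'],o['finger_gap'],o['joint_positions'])
```

```text
[ 0.64803004 -0.24729173  0.13743659] [-5.06896897e-05 -6.68187169e-01  7.43993132e-01  3.51011478e-04] 0.04953296523393483 [ 0.85076974  0.80367513 -0.9448605   1.46158987  0.66976085  1.22049638
  2.85429796]
```

Emit:
step_arm(increments=[{"claw": 0, "linear": [0, 0, 0.1], "roll": -0.028}, {"claw": 0, "linear": [0, 0, 0.1], "roll": -0.056}, {"claw": 0, "linear": [0, 0, 0.1], "roll": -0.084}, {"claw": 0, "linear": [0, 0, 0.1], "roll": -0.112}, {"claw": 0, "linear": [0, 0, 0.1], "roll": -0.14}, {"claw": 0, "linear": [0, 0, 0.1], "roll": -0.168}, {"claw": 0, "linear": [0, 0, 0.1], "roll": -0.196}, {"claw": 0, "linear": [0, 0, 0.1], "roll": -0.224}, {"claw": 0, "linear": [0, 0, 0.1], "roll": -0.252}, {"claw": 0, "linear": [0, 0, 0.1], "roll": -0.28}, {"claw": 0, "linear": [0, 0, 0.1], "roll": -0.308}, {"claw": 0, "linear": [0, 0, 0.1], "roll": -0.336}])

```text
time_s: 10.25
tool_pos: [0.6478, -0.2452, 0.148]
eef_rot: [-0.001, 0.321, 0.947, -0.001]
ft_force: [0.4, 0.0, -1.3]
finger_gap: 0.0494
gripper_force: 32.8
```

Emit:
step_arm(increments=[{"claw": 0, "linear": [0, 0, 0], "roll": -0.028}, {"claw": 0, "linear": [0, 0, 0], "roll": -0.056}, {"claw": 0, "linear": [0, 0, 0], "roll": -0.084}, {"claw": 0, "linear": [0, 0, 0], "roll": -0.112}, {"claw": 0, "linear": [0, 0, 0], "roll": -0.14}, {"claw": 0, "linear": [0, 0, 0], "roll": -0.164}, {"claw": 0, "linear": [0, 0, 0], "roll": -0.164}, {"claw": 0, "linear": [0, 0, 0], "roll": -0.164}])

```text
time_s: 11.25
tool_pos: [0.6483, -0.2447, 0.1482]
eef_rot: [-0.0, 0.743, 0.67, -0.0]
ft_force: [-0.3, 0.5, -2.0]
finger_gap: 0.0496
gripper_force: 32.7
```

```bash
cat >> h.py <<'E'
def st():
    np.set_printoptions(precision=4,suppress=True)
    o=observe(); q=o['eef_rot']; y=R.from_quat([q[1],q[2],q[3],q[0]]).as_matrix()[:,1]
    print(round(o['time_s'],2),o['tool_pos'],'closing ang',round(float(np.degrees(np.arctan2(y[1],y[0]))),2),'gap',o['finger_gap'],'j',o['joint_positions'],'f',o['ft_force']); return o
E
python3 -c "from h import *;st()"
```

```text
11.25 [ 0.6483 -0.2447  0.1482] closing ang -5.91 gap 0.04961336108749206 j [ 0.451   0.6116 -0.2471  1.4858  0.1617  1.0646  0.0652] f [-0.2989  0.5152 -2.0075]
```

Emit:
step_arm(increments=[{"claw": 0, "linear": [0.02, -0.33, 0], "roll": 0}, {"claw": 0, "linear": [0.02, -0.33, -0.4], "roll": 0}, {"claw": 0, "linear": [0.02, -0.33, -0.8], "roll": 0}, {"claw": 0, "linear": [0.02, -0.33, -0.9], "roll": 0}, {"claw": 0, "linear": [0.02, -0.33, -0.9], "roll": 0}])

```text
time_s: 11.88
tool_pos: [0.6506, -0.2775, 0.0583]
eef_rot: [-0.0, 0.743, 0.669, -0.0]
ft_force: [0.5, 0.2, -1.8]
finger_gap: 0.0496
gripper_force: 32.5
```

Emit:
step_arm(increments=[{"claw": 0, "linear": [0, 0, -0.1], "roll": 0}, {"claw": 0, "linear": [0, 0, -0.25], "roll": 0}, {"claw": 0, "linear": [0, 0, -0.37], "roll": 0}, {"claw": 0, "linear": [0, 0, -0.385], "roll": 0}, {"claw": 0, "linear": [0, 0, -0.385], "roll": 0}])

```text
time_s: 12.5
tool_pos: [0.6506, -0.2775, 0.0196]
eef_rot: [-0.0, 0.744, 0.669, -0.0]
ft_force: [0.2, 1.0, -0.7]
finger_gap: 0.0492
gripper_force: 32.7
```

Emit:
step_arm(increments=[{"claw": 0.46, "linear": [0, 0, 0], "roll": 0}, {"claw": 0.46, "linear": [0, 0, 0], "roll": 0}, {"claw": 0.46, "linear": [0, 0, 0.1], "roll": 0}, {"claw": 0.46, "linear": [0, 0, 0.5], "roll": 0}, {"claw": 0.46, "linear": [0, 0, 1], "roll": 0}, {"claw": 0.46, "linear": [0, 0, 1], "roll": 0}])

```text
time_s: 13.25
tool_pos: [0.6538, -0.2785, 0.1261]
eef_rot: [0.004, 0.744, 0.668, 0.002]
ft_force: [0.4, -0.2, 0.0]
finger_gap: 0.0624
gripper_force: 0.0
```

Emit:
step_arm(increments=[{"claw": 0.46, "linear": [-0.1, 0.3, 0.2], "roll": -0.025}, {"claw": 0.46, "linear": [-0.35, 0.86, 0.2], "roll": -0.05}, {"claw": 0.46, "linear": [-0.35, 0.86, 0.2], "roll": -0.0725}])

```text
time_s: 13.62
tool_pos: [0.6144, -0.1855, 0.1402]
eef_rot: [-0.002, 0.875, 0.484, 0.0]
ft_force: [0.8, -1.4, 0.6]
finger_gap: 0.0628
gripper_force: 0.0
```

Emit:
step_arm(increments=[{"claw": 0.46, "linear": [-0.18, 0.5, 0], "roll": -0.025}, {"claw": 0.46, "linear": [-0.36, 0.86, 0], "roll": -0.05}, {"claw": 0.46, "linear": [-0.36, 0.86, 0], "roll": -0.0725}])

```text
time_s: 14.0
tool_pos: [0.5785, -0.1014, 0.14]
eef_rot: [-0.001, 0.962, 0.273, -0.0]
ft_force: [0.9, -0.8, 0.3]
finger_gap: 0.0625
gripper_force: 0.0
```

Emit:
step_arm(increments=[{"claw": 0.46, "linear": [-0.18, 0.5, 0], "roll": -0.025}, {"claw": 0.46, "linear": [-0.36, 0.85, 0], "roll": -0.05}, {"claw": 0.46, "linear": [-0.36, 0.85, 0], "roll": -0.0725}, {"claw": 0.46, "linear": [-0.36, 0.85, 0], "roll": -0.0725}])

```text
time_s: 14.5
tool_pos: [0.5436, -0.0201, 0.1401]
eef_rot: [0.0, 0.999, 0.05, 0.0]
ft_force: [0.7, -0.0, -0.1]
finger_gap: 0.0624
gripper_force: 0.0
```

```bash
python3 -c "from h import *;st()"
```

```text
14.5 [ 0.5436 -0.0201  0.1401] closing ang -84.27 gap 0.062433248400466206 j [-0.0569  0.3731  0.0059  1.8946 -0.0024  0.8736 -1.5207] f [ 0.6704 -0.0304 -0.1335]
```

Emit:
step_arm(increments=[{"claw": 0.46, "linear": [0, 0, -0.5], "roll": 0}, {"claw": 0.46, "linear": [0, 0, -0.9], "roll": 0}, {"claw": 0.46, "linear": [0, 0, -1], "roll": 0}, {"claw": 0.46, "linear": [0, 0, -1], "roll": 0}])

```text
time_s: 15.0
tool_pos: [0.5437, -0.021, 0.0399]
eef_rot: [0.0, 0.999, 0.049, -0.0]
ft_force: [-0.5, 0.2, 1.4]
finger_gap: 0.0623
gripper_force: 0.0
```

Emit:
step_arm(increments=[{"claw": 0.46, "linear": [0, 0, -0.095], "roll": 0}, {"claw": 0, "linear": [0, 0, -0.095], "roll": 0}, {"claw": 0, "linear": [0, 0, -0.095], "roll": 0}, {"claw": 0, "linear": [0, 0, -0.095], "roll": 0}, {"claw": 0, "linear": [0, 0, -0.095], "roll": 0}, {"claw": 0, "linear": [0, 0, -0.095], "roll": 0}])

```text
time_s: 15.75
tool_pos: [0.544, -0.0202, 0.0308]
eef_rot: [-0.0, 0.999, 0.049, 0.0]
ft_force: [-0.7, 4.4, 5.8]
finger_gap: 0.0498
gripper_force: 32.5
```

Emit:
step_arm(increments=[{"claw": 0, "linear": [0, 0, 0.15], "roll": 0}, {"claw": 0, "linear": [0, 0, 0.4], "roll": 0}, {"claw": 0, "linear": [0, 0, 1], "roll": 0}, {"claw": 0, "linear": [0, 0, 1], "roll": 0}])

```text
time_s: 16.25
tool_pos: [0.5465, -0.0214, 0.1352]
eef_rot: [0.0, 0.999, 0.048, 0.004]
ft_force: [1.0, 0.5, -2.0]
finger_gap: 0.0495
gripper_force: 32.2
```

Emit:
step_arm(increments=[{"claw": 0, "linear": [0.3, -0.3, 0.1], "roll": 0.025}, {"claw": 0, "linear": [0.38, -0.6, 0.1], "roll": 0.05}, {"claw": 0, "linear": [0.38, -0.6, 0.1], "roll": 0.0725}])

```text
time_s: 16.62
tool_pos: [0.5812, -0.0847, 0.1396]
eef_rot: [0.001, 0.962, 0.273, -0.001]
ft_force: [-1.3, 0.5, -2.0]
finger_gap: 0.0496
gripper_force: 32.0
```

Emit:
step_arm(increments=[{"claw": 0, "linear": [0.18, -0.3, 0], "roll": 0.025}, {"claw": 0, "linear": [0.38, -0.6, 0], "roll": 0.05}, {"claw": 0, "linear": [0.38, -0.6, 0], "roll": 0.0725}])

```text
time_s: 17.0
tool_pos: [0.6194, -0.1449, 0.1391]
eef_rot: [0.001, 0.875, 0.483, -0.001]
ft_force: [-0.6, -0.1, -1.5]
finger_gap: 0.0493
gripper_force: 32.2
```

Emit:
step_arm(increments=[{"claw": 0, "linear": [0.18, -0.3, 0], "roll": 0.025}, {"claw": 0, "linear": [0.38, -0.6, 0], "roll": 0.05}, {"claw": 0, "linear": [0.38, -0.6, 0], "roll": 0.0725}, {"claw": 0, "linear": [0.38, -0.6, 0], "roll": 0.0725}])

```text
time_s: 17.5
tool_pos: [0.6566, -0.2013, 0.139]
eef_rot: [-0.001, 0.744, 0.668, -0.001]
ft_force: [-0.8, 1.0, -2.0]
finger_gap: 0.0496
gripper_force: 32.3
```

```bash
python3 -c "from h import *;st()"
```

```text
17.5 [ 0.6566 -0.2013  0.139 ] closing ang -6.22 gap 0.049647730249038347 j [ 0.3927  0.6122 -0.2532  1.5093  0.1671  1.0437 -0.0095] f [-0.7562  1.038  -2.0064]
```

Emit:
step_arm(increments=[{"claw": 0, "linear": [0.01, 0, -0.4], "roll": 0}, {"claw": 0, "linear": [0.01, 0, -0.8], "roll": 0}, {"claw": 0, "linear": [0.01, 0, -0.8], "roll": 0}])

```text
time_s: 17.88
tool_pos: [0.6555, -0.1994, 0.0567]
eef_rot: [-0.003, 0.744, 0.668, -0.002]
ft_force: [-0.2, -0.1, -2.3]
finger_gap: 0.0499
gripper_force: 32.3
```

Emit:
step_arm(increments=[{"claw": 0, "linear": [0, 0, -0.1], "roll": 0}, {"claw": 0, "linear": [0, 0, -0.25], "roll": 0}, {"claw": 0, "linear": [0, 0, -0.37], "roll": 0}, {"claw": 0, "linear": [0, 0, -0.39], "roll": 0}, {"claw": 0, "linear": [0, 0, -0.39], "roll": 0}])

```text
time_s: 18.5
tool_pos: [0.6597, -0.2067, 0.0244]
eef_rot: [0.004, 0.745, 0.667, -0.001]
ft_force: [-2.6, -11.7, 10.5]
finger_gap: 0.0496
gripper_force: 39.6
```

Emit:
step_arm(increments=[{"claw": 0.46, "linear": [0, 0, 0], "roll": 0}, {"claw": 0.46, "linear": [0, 0, 0], "roll": 0}, {"claw": 0.46, "linear": [0, 0, 0.1], "roll": 0}, {"claw": 0.46, "linear": [0, 0, 0.5], "roll": 0}, {"claw": 0.46, "linear": [0, 0, 1], "roll": 0}, {"claw": 0.46, "linear": [0, 0.2, 1], "roll": 0}])

```text
time_s: 19.25
tool_pos: [0.6615, -0.1826, 0.1268]
eef_rot: [0.004, 0.745, 0.667, 0.002]
ft_force: [-0.4, 1.5, -0.3]
finger_gap: 0.0622
gripper_force: 0.0
```

Emit:
step_arm(increments=[{"claw": -1, "linear": [0, 0.5, 0.5], "roll": 0}, {"claw": -1, "linear": [0, 1, 0.5], "roll": 0}, {"claw": -1, "linear": [0, 1, 0.5], "roll": 0}])

```text
time_s: 19.62
tool_pos: [0.659, -0.0722, 0.1725]
eef_rot: [-0.001, 0.741, 0.672, 0.002]
ft_force: [0.6, -0.4, 0.9]
finger_gap: 0.0079
gripper_force: 0.0
```

Run:
```python
from h import *
st()
c=snap('scene','s3');d=snap('top','t3')
f=lambda a,s:cv2.convertScaleAbs(cv2.resize(a,None,fx=s,fy=s,interpolation=cv2.INTER_CUBIC),alpha=1.5)
cv2.imwrite('pics/t3c.png',f(d['color'][205:375,375:575],3.5))
```

```text
19.62 [ 0.659  -0.0722  0.1725] closing ang -5.55 gap 0.007947348231883667 j [ 0.2304  0.543  -0.2829  1.5469  0.1605  1.0732 -0.1873] f [ 0.5947 -0.4291  0.8989]
```

View pics/t3c.png

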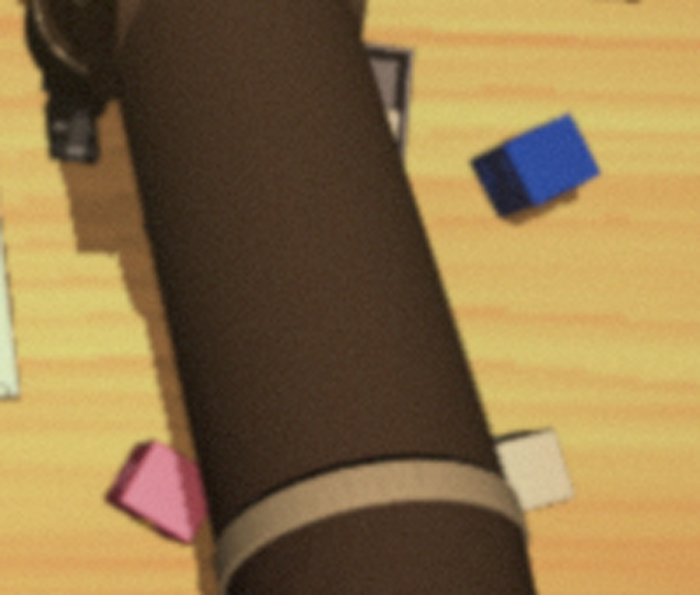

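Run:
```python
from h import *
c=pickle.load(open('s3.pkl','rb'))
cv2.imwrite('pics/s3c.png',cv2.convertScaleAbs(cv2.resize(c['color'][130:280,120:280],None,fx=4,fy=4,interpolation=cv2.INTER_CUBIC),alpha=1.3))
```

```text
(no output)
```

View pics/s3c.png

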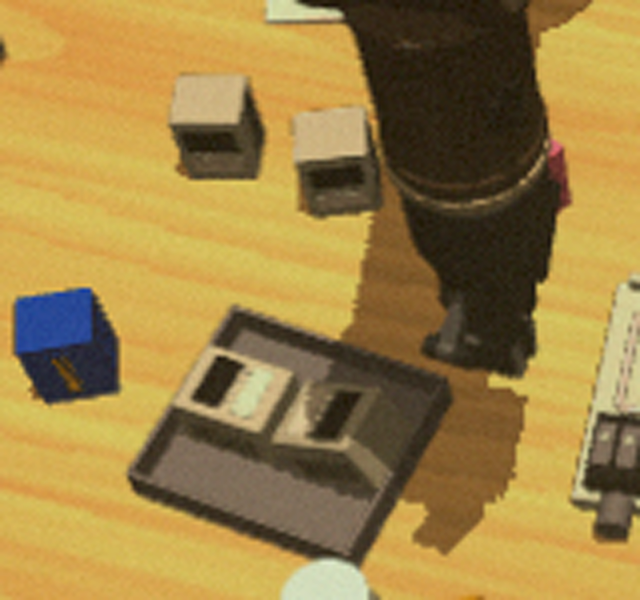

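Emit:
step_arm(increments=[{"claw": -1, "linear": [-0.5, 0.5, 0], "roll": 0}, {"claw": -1, "linear": [-1, 1, 0], "roll": 0}, {"claw": -1, "linear": [-1, 1, 0], "roll": 0}])

```text
time_s: 20.1
tool_pos: [0.5559, 0.0212, 0.1709]
eef_rot: [-0.001, 0.743, 0.669, -0.001]
ft_force: [1.0, -0.6, -0.4]
finger_gap: 0.0001
gripper_force: 0.0
```

Emit:
step_arm(increments=[{"claw": -1, "linear": [-0.5, 0.5, 0.1], "roll": 0}, {"claw": -1, "linear": [-1, 1, 0.1], "roll": 0}, {"claw": -1, "linear": [-1, 1, 0.1], "roll": 0}])

```text
time_s: 20.48
tool_pos: [0.4568, 0.1207, 0.1813]
eef_rot: [-0.0, 0.743, 0.669, -0.0]
ft_force: [0.9, -0.6, 0.2]
finger_gap: -0.0001
gripper_force: 0.0
```

Run:
```python
from h import *
st()
d=snap('top','t4');c=snap('scene','s4')
f=lambda a,s:cv2.convertScaleAbs(cv2.resize(a,None,fx=s,fy=s,interpolation=cv2.INTER_CUBIC),alpha=1.5)
cv2.imwrite('pics/t4c.png',f(d['color'][205:365,405:575],3.6))
```

```text
20.48 [0.4568 0.1207 0.1813] closing ang -5.96 gap -0.0001249157782306734 j [-0.013   0.237  -0.4022  1.9922  0.1146  0.9342 -0.5775] f [ 0.9097 -0.62    0.2364]
```

View pics/t4c.png

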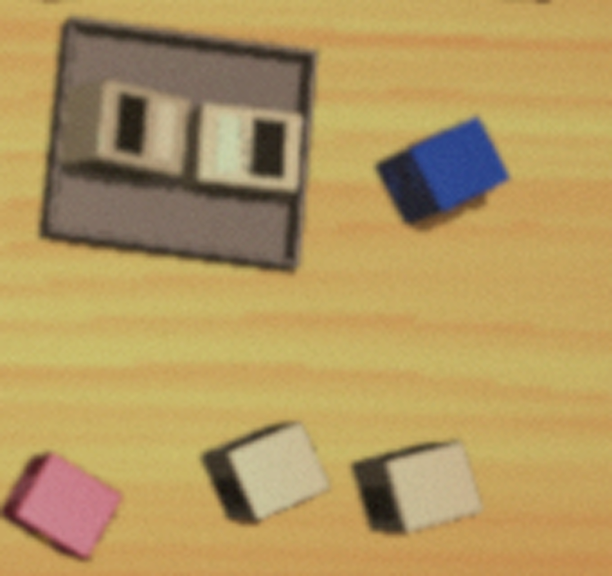

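Run:
```python
from g import *
np.set_printoptions(precision=4,suppress=True)
c=pickle.load(open('t4.pkl','rb')); o=(405,205)
print('tray rim',poly(c,[(67,20),(314,52),(297,268),(42,238)],3.6,o,.028))
print('old2 top',poly(c,[(202,105),(303,115),(296,190),(196,183)],3.6,o,.048))
print('old1 top L',poly(c,[(108,82),(99,160)],3.6,o,.06),'R low',poly(c,[(192,100),(182,174)],3.6,o,.045),'Lbottom',poly(c,[(70,90),(62,165)],3.6,o,.02))
```

```text
tray rim [[ 0.7324 -0.1698]
 [ 0.7153 -0.3273]
 [ 0.5772 -0.3118]
 [ 0.593  -0.1523]]
old2 top [[ 0.6752 -0.2491]
 [ 0.6703 -0.3122]
 [ 0.6231 -0.3062]
 [ 0.6262 -0.2441]]
old1 top L [[ 0.6859 -0.1879]
 [ 0.6372 -0.1815]] R low [[ 0.6789 -0.2437]
 [ 0.6322 -0.2363]] Lbottom [[ 0.6889 -0.1727]
 [ 0.6406 -0.167 ]]
```

Emit:
step_arm(increments=[{"claw": -1, "linear": [0.35, -0.45, 0], "roll": 0}, {"claw": -1, "linear": [0.68, -0.9, 0], "roll": 0}, {"claw": -1, "linear": [0.68, -0.9, 0], "roll": 0}])

```text
time_s: 20.95
tool_pos: [0.5297, 0.0221, 0.1805]
eef_rot: [0.001, 0.747, 0.665, -0.001]
ft_force: [0.1, 0.1, -0.4]
finger_gap: 0.0001
gripper_force: 0.0
```

Emit:
step_arm(increments=[{"claw": -1, "linear": [0.35, -0.45, 0], "roll": 0}, {"claw": -1, "linear": [0.68, -0.9, -0.2], "roll": 0}, {"claw": -1, "linear": [0.68, -0.9, -0.2], "roll": 0}])

```text
time_s: 21.32
tool_pos: [0.5954, -0.0676, 0.1585]
eef_rot: [-0.0, 0.747, 0.665, -0.002]
ft_force: [-0.4, -0.1, -0.0]
finger_gap: -0.0001
gripper_force: 0.0
```

Emit:
step_arm(increments=[{"claw": -1, "linear": [0.35, -0.45, 0], "roll": 0}, {"claw": -1, "linear": [0.68, -0.9, -0.4], "roll": 0}, {"claw": -1, "linear": [0.68, -0.9, -0.6], "roll": 0}, {"claw": -1, "linear": [0.68, -0.9, -0.6], "roll": 0}])

```text
time_s: 21.82
tool_pos: [0.6608, -0.1506, 0.0984]
eef_rot: [-0.002, 0.744, 0.668, -0.001]
ft_force: [-1.1, 1.6, 0.1]
finger_gap: -0.0003
gripper_force: 0.0
```

Emit:
step_arm(increments=[{"claw": -1, "linear": [0, 0, -0.4], "roll": 0}, {"claw": -1, "linear": [0, 0, -0.6], "roll": 0}, {"claw": -1, "linear": [0, 0, -0.6], "roll": 0}])

```text
time_s: 22.2
tool_pos: [0.6617, -0.1494, 0.0406]
eef_rot: [-0.001, 0.743, 0.669, -0.001]
ft_force: [-0.7, 0.7, 0.5]
finger_gap: -0.0002
gripper_force: 0.0
```

Emit:
step_arm(increments=[{"claw": -1, "linear": [0, -0.05, 0], "roll": 0}, {"claw": -1, "linear": [0, -0.1, 0], "roll": 0}, {"claw": -1, "linear": [0, -0.15, 0], "roll": 0}, {"claw": -1, "linear": [0, -0.2, 0], "roll": 0}, {"claw": -1, "linear": [0, -0.2, 0], "roll": 0}])

```text
time_s: 22.82
tool_pos: [0.6627, -0.1711, 0.0414]
eef_rot: [0.0, 0.744, 0.668, 0.0]
ft_force: [0.5, 1.5, -0.2]
finger_gap: 0.0001
gripper_force: 0.4
```

Emit:
step_arm(increments=[{"claw": -1, "linear": [0, 0.05, 0.5], "roll": 0}, {"claw": -1, "linear": [0, 0.05, 1], "roll": 0}, {"claw": -1, "linear": [-0.3, -0.3, 1], "roll": -0.028}, {"claw": -1, "linear": [-0.8, -0.8, 1], "roll": -0.056}, {"claw": -1, "linear": [-0.9, -1, 1], "roll": -0.084}, {"claw": -1, "linear": [-0.9, -1, 1], "roll": -0.11}])

```text
time_s: 23.58
tool_pos: [0.5701, -0.2748, 0.1416]
eef_rot: [0.001, 0.928, 0.372, -0.001]
ft_force: [-0.4, -0.0, 0.8]
finger_gap: 0.0
gripper_force: 0.0
```

Emit:
step_arm(increments=[{"claw": -1, "linear": [-0.5, -0.5, 0], "roll": -0.028}, {"claw": -1, "linear": [-0.83, -0.95, 0], "roll": -0.056}, {"claw": -1, "linear": [-0.83, -0.95, 0], "roll": -0.081}, {"claw": -1, "linear": [-0.83, -0.95, 0], "roll": -0.081}, {"claw": -1, "linear": [-0.83, -0.95, 0], "roll": -0.081}])

```text
time_s: 24.2
tool_pos: [0.4904, -0.3645, 0.1412]
eef_rot: [-0.0, 0.991, 0.134, 0.0]
ft_force: [0.1, -0.1, 0.2]
finger_gap: -0.0006
gripper_force: 0.0
```

Run:
```python
from h import *
st()
c=snap('scene','s5')
cv2.imwrite('pics/s5c.png',cv2.convertScaleAbs(cv2.resize(c['color'][130:280,110:270],None,fx=4,fy=4,interpolation=cv2.INTER_CUBIC),alpha=1.3))
```

```text
24.2 [ 0.4904 -0.3645  0.1412] closing ang -74.55 gap -0.0005595991664404795 j [ 0.5154  0.4739  0.061   1.7308 -0.0351  0.9381 -0.7107] f [ 0.066  -0.1258  0.171 ]
```

View pics/s5c.png

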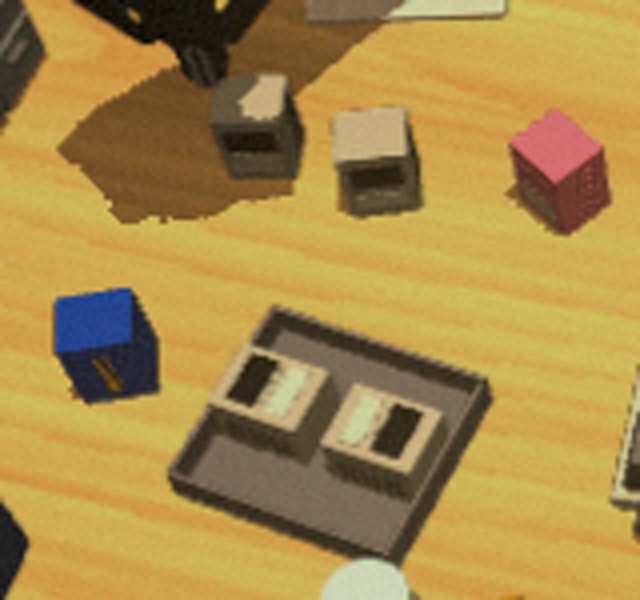

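Emit:
step_arm(increments=[{"claw": -1, "linear": [0, 0, -0.5], "roll": 0}, {"claw": -1, "linear": [0, 0, -0.88], "roll": 0}, {"claw": -1, "linear": [0, 0, -0.88], "roll": 0}, {"claw": -1, "linear": [-0.1, -0.03, -0.88], "roll": 0}])

```text
time_s: 24.75
tool_pos: [0.4811, -0.3683, 0.0545]
eef_rot: [0.0, 0.991, 0.133, 0.001]
ft_force: [-0.5, -0.9, 0.0]
finger_gap: -0.0001
gripper_force: 0.0
```

Emit:
step_arm(increments=[{"claw": -1, "linear": [-0.03, -0.01, 0], "roll": 0}, {"claw": -1, "linear": [-0.06, -0.02, 0], "roll": 0}, {"claw": -1, "linear": [-0.1, -0.03, 0], "roll": 0}, {"claw": -1, "linear": [-0.14, -0.04, 0], "roll": 0}, {"claw": -1, "linear": [-0.18, -0.05, 0], "roll": 0}, {"claw": -1, "linear": [-0.22, -0.06, 0], "roll": 0}, {"claw": -1, "linear": [-0.26, -0.07, 0], "roll": 0}, {"claw": -1, "linear": [-0.29, -0.08, 0], "roll": 0}, {"claw": -1, "linear": [-0.32, -0.085, 0], "roll": 0}, {"claw": -1, "linear": [-0.35, -0.09, 0], "roll": 0}, {"claw": -1, "linear": [-0.35, -0.09, 0], "roll": 0}])

```text
time_s: 26.12
tool_pos: [0.4442, -0.3776, 0.0532]
eef_rot: [-0.0, 0.991, 0.132, -0.0]
ft_force: [-0.5, -0.9, -0.2]
finger_gap: -0.0
gripper_force: 0.0
```

Run:
```python
from h import *
st()
c=snap('scene','s6')
cv2.imwrite('pics/s6c.png',cv2.convertScaleAbs(cv2.resize(c['color'][100:220,130:290],None,fx=4,fy=4,interpolation=cv2.INTER_CUBIC),alpha=1.3))
```

```text
26.12 [ 0.4442 -0.3776  0.0532] closing ang -74.87 gap -1.8873113773553774e-05 j [ 0.582   0.5476  0.0528  1.8624 -0.0408  0.7329 -0.6492] f [-0.4594 -0.9077 -0.1728]
```

View pics/s6c.png

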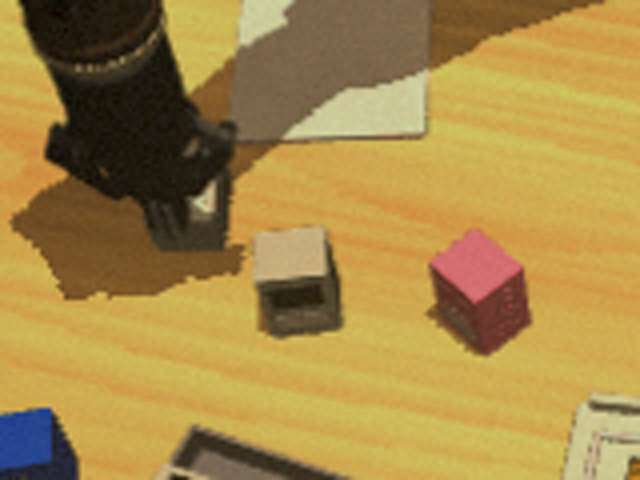

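Emit:
step_arm(increments=[{"claw": -1, "linear": [0.15, 0.05, 0.5], "roll": 0}, {"claw": -1, "linear": [0.3, 0.5, 1], "roll": 0}, {"claw": 0.46, "linear": [0.3, 1, 1], "roll": 0}, {"claw": 0.46, "linear": [0.3, 1, 1], "roll": 0}])

```text
time_s: 26.68
tool_pos: [0.4761, -0.2729, 0.1543]
eef_rot: [-0.001, 0.991, 0.135, 0.001]
ft_force: [0.4, -0.4, 0.0]
finger_gap: 0.0359
gripper_force: 0.0
```

Emit:
step_arm(increments=[{"claw": 0.46, "linear": [0, 0.5, 0], "roll": 0}, {"claw": 0.46, "linear": [0, 1, 0], "roll": 0}, {"claw": 0.46, "linear": [0, 1, 0], "roll": 0}])

```text
time_s: 27.05
tool_pos: [0.4749, -0.1741, 0.1531]
eef_rot: [-0.001, 0.991, 0.135, -0.0]
ft_force: [-0.1, -0.5, 0.4]
finger_gap: 0.0623
gripper_force: 0.0
```

Emit:
step_arm(increments=[{"claw": 0.46, "linear": [0, 0.5, 0], "roll": 0}, {"claw": 0.46, "linear": [0, 1, 0], "roll": 0}, {"claw": 0.46, "linear": [0, 1, 0], "roll": 0}])

```text
time_s: 27.42
tool_pos: [0.475, -0.0751, 0.1532]
eef_rot: [-0.0, 0.991, 0.134, 0.0]
ft_force: [-0.7, -0.7, 0.6]
finger_gap: 0.0623
gripper_force: 0.0
```

```bash
cat >> h.py <<'E'
def pale(c,P,z,hw=26,s=85,v=95):
    u0,v0=np.round(proj(c,[*P,z])[0]).astype(int); u0-=hw; v0-=hw
    h=cv2.cvtColor(c['color'][v0:v0+2*hw,u0:u0+2*hw],cv2.COLOR_BGR2HSV)
    m=((h[...,1]<s)&(h[...,2]>v)).astype(np.uint8); m=cv2.morphologyEx(m,cv2.MORPH_OPEN,np.ones((3,3),np.uint8))
    for k in cv2.findContours(m,0,1)[0]:
        if cv2.contourArea(k)<100: continue
        W=plane(c,k.reshape(-1,2)+(u0,v0),z)[:,:2]
        r=cv2.minAreaRect((W*1000).astype(np.float32)); print(r, 'uv',(k.reshape(-1,2)+(u0,v0)).mean(0))
    return h
E
python3 - <<'E'
from h import *
st(); t=snap('top','t7'); s=snap('scene','s7')
for n,P,z in(('B',(.392,-.3925),.044),('A',(.4528,-.2842),.064)):
    print(n); h=pale(t,P,z); pale(s,P,z)
f=lambda im,P:cv2.resize((lambda q:im['color'][q[1]-25:q[1]+25,q[0]-30:q[0]+30])(np.round(proj(im,[*P,.05])[0]).astype(int)),None,fx=6.5,fy=6.5,interpolation=cv2.INTER_CUBIC)
cv2.imwrite('pics/c7.png',cv2.convertScaleAbs(np.hstack([f(t,(.41,-.37)),f(s,(.41,-.37))]),alpha=1.5))
E
```

```text
27.43 [ 0.475  -0.0751  0.1532] closing ang -74.58 gap 0.062271947579664075 j [ 0.0978  0.2601 -0.0484  2.0234  0.0153  0.8585 -1.2607] f [-0.7287 -0.7127  0.577 ]
B
((418.7832336425781, -351.3855895996094), (32.10599136352539, 37.603755950927734), 11.521771430969238) uv [510.1964 351.7857]
((314.1710510253906, -368.124267578125), (65.7513656616211, 37.5698127746582), 21.233476638793945) uv [193.8182 126.0909]
A
((416.04132080078125, -325.32025146484375), (21.659748077392578, 32.21730041503906), 88.23319244384766) uv [501.7727 352.3636]
((451.9507141113281, -285.76165771484375), (42.385284423828125, 47.50571823120117), 23.109933853149414) uv [483.6618 335.7941]
```

View pics/c7.png

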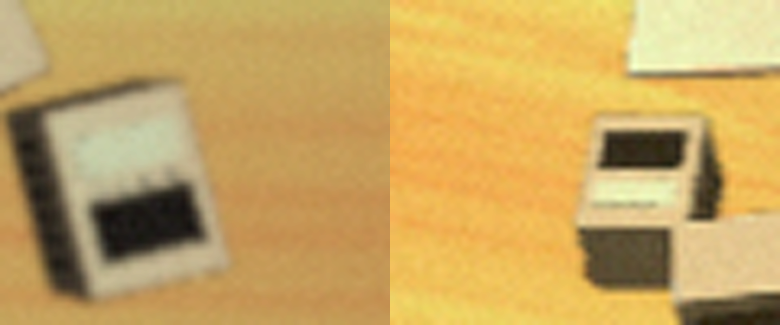

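Run:
```python
from g import *
np.set_printoptions(precision=4,suppress=True)
c=pickle.load(open('t7.pkl','rb')); q=np.round(proj(c,[.41,-.37,.05])[0])-(30,25)
P=poly(c,[(45,115),(183,82),(228,265),(92,298)],6.5,q,.044); e=np.roll(P,-1,0)-P
print(P.mean(0),np.linalg.norm(e,axis=1),np.degrees(np.arctan2(e[:,1],e[:,0])))
```

```text
[ 0.4025 -0.3508] [0.0486 0.0614 0.0476 0.0614] [ -76.3146 -167.7394  103.6301   13.189 ]
```

Emit:
step_arm(increments=[{"claw": 0.46, "linear": [-0.12, -0.5, 0], "roll": -0.006}, {"claw": 0.46, "linear": [-0.24, -0.92, 0], "roll": -0.006}, {"claw": 0.46, "linear": [-0.24, -0.92, 0], "roll": -0.006}])

```text
time_s: 27.9
tool_pos: [0.4489, -0.1754, 0.1532]
eef_rot: [0.001, 0.994, 0.109, -0.0]
ft_force: [0.8, 1.2, -0.7]
finger_gap: 0.0621
gripper_force: 0.0
```

Emit:
step_arm(increments=[{"claw": 0.46, "linear": [-0.12, -0.5, 0], "roll": 0}, {"claw": 0.46, "linear": [-0.24, -0.92, 0], "roll": 0}, {"claw": 0.46, "linear": [-0.24, -0.92, 0], "roll": 0}])

```text
time_s: 28.28
tool_pos: [0.4248, -0.266, 0.1532]
eef_rot: [0.001, 0.994, 0.109, -0.0]
ft_force: [0.9, 0.8, 0.5]
finger_gap: 0.0624
gripper_force: 0.0
```

Emit:
step_arm(increments=[{"claw": 0.46, "linear": [-0.12, -0.5, 0], "roll": 0}, {"claw": 0.46, "linear": [-0.24, -0.92, 0], "roll": 0}, {"claw": 0.46, "linear": [-0.24, -0.92, 0], "roll": 0}, {"claw": 0.46, "linear": [-0.24, -0.92, 0], "roll": 0}])

```text
time_s: 28.78
tool_pos: [0.4028, -0.3529, 0.153]
eef_rot: [-0.0, 0.994, 0.113, -0.0]
ft_force: [0.1, 0.7, -0.7]
finger_gap: 0.0626
gripper_force: 0.0
```

```bash
python3 -c "from h import *;st()"
```

```text
28.77 [ 0.4028 -0.3529  0.153 ] closing ang -77.02 gap 0.06262539412215565 j [ 0.5458  0.3436  0.1043  1.9068 -0.0457  0.8941 -0.6716] f [ 0.0511  0.7204 -0.6908]
```

Emit:
step_arm(increments=[{"claw": 0.46, "linear": [0, 0.02, -0.5], "roll": 0}, {"claw": 0.46, "linear": [0, 0.02, -0.85], "roll": 0}, {"claw": 0.46, "linear": [0, 0.02, -0.95], "roll": 0}, {"claw": 0.46, "linear": [0, 0.02, -0.95], "roll": 0}])

```text
time_s: 29.28
tool_pos: [0.4031, -0.3508, 0.0584]
eef_rot: [-0.0, 0.994, 0.114, -0.0]
ft_force: [1.1, -1.6, 0.5]
finger_gap: 0.0625
gripper_force: 0.0
```

Emit:
step_arm(increments=[{"claw": 0.46, "linear": [0, 0, -0.25], "roll": 0}, {"claw": 0.46, "linear": [0, 0, -0.435], "roll": 0}, {"claw": 0.46, "linear": [0, 0, -0.435], "roll": 0}, {"claw": 0, "linear": [0, 0, -0.435], "roll": 0}, {"claw": 0, "linear": [0, 0, -0.435], "roll": 0}, {"claw": 0, "linear": [0, 0, -0.435], "roll": 0}, {"claw": 0, "linear": [0, 0, -0.435], "roll": 0}, {"claw": 0, "linear": [0, 0, -0.435], "roll": 0}])

```text
time_s: 30.28
tool_pos: [0.4036, -0.3522, 0.0163]
eef_rot: [0.001, 0.994, 0.113, 0.001]
ft_force: [-0.1, 0.1, 6.7]
finger_gap: 0.0496
gripper_force: 33.1
```

```bash
python3 -c "from h import *;st()"
```

```text
30.27 [ 0.4036 -0.3522  0.0163] closing ang -77.01 gap 0.049550640080786704 j [ 0.5658  0.5462  0.0794  1.9999 -0.0738  0.5956 -0.6494] f [-0.1307  0.1307  6.6581]
```

Emit:
step_arm(increments=[{"claw": 0, "linear": [0, 0, 0.2], "roll": 0}, {"claw": 0, "linear": [0, 0, 0.6], "roll": 0}, {"claw": 0, "linear": [0, 0, 1], "roll": 0}, {"claw": 0, "linear": [0, 0, 1], "roll": 0}])

```text
time_s: 30.78
tool_pos: [0.4043, -0.3529, 0.1183]
eef_rot: [0.002, 0.994, 0.113, 0.002]
ft_force: [-0.2, -0.8, -1.9]
finger_gap: 0.0499
gripper_force: 32.1
```

Emit:
step_arm(increments=[{"claw": 0, "linear": [0.1, 0.4, 0.3], "roll": -0.01}, {"claw": 0, "linear": [0.27, 0.82, 0.3], "roll": -0.02}, {"claw": 0, "linear": [0.27, 0.82, 0.3], "roll": -0.02}])

```text
time_s: 31.15
tool_pos: [0.4308, -0.2656, 0.1444]
eef_rot: [-0.001, 0.999, 0.053, 0.0]
ft_force: [-0.1, -1.3, -1.9]
finger_gap: 0.0497
gripper_force: 32.3
```

Emit:
step_arm(increments=[{"claw": 0, "linear": [0.13, 0.4, 0], "roll": 0}, {"claw": 0, "linear": [0.27, 0.82, 0], "roll": 0}, {"claw": 0, "linear": [0.27, 0.82, 0], "roll": 0}])

```text
time_s: 31.52
tool_pos: [0.4571, -0.1846, 0.144]
eef_rot: [-0.001, 0.999, 0.053, -0.0]
ft_force: [-0.8, -1.2, -1.9]
finger_gap: 0.0495
gripper_force: 32.3
```

Emit:
step_arm(increments=[{"claw": 0, "linear": [0.13, 0.4, 0], "roll": 0}, {"claw": 0, "linear": [0.27, 0.82, 0], "roll": 0}, {"claw": 0, "linear": [0.27, 0.82, 0], "roll": 0}])

```text
time_s: 31.9
tool_pos: [0.4841, -0.1034, 0.1442]
eef_rot: [-0.0, 0.999, 0.053, -0.0]
ft_force: [0.1, -0.9, -1.2]
finger_gap: 0.0492
gripper_force: 32.3
```

Emit:
step_arm(increments=[{"claw": 0, "linear": [0.13, 0.4, 0], "roll": 0}, {"claw": 0, "linear": [0.27, 0.82, 0], "roll": 0}, {"claw": 0, "linear": [0.27, 0.82, 0], "roll": 0}])

```text
time_s: 32.28
tool_pos: [0.5111, -0.0219, 0.1443]
eef_rot: [-0.0, 0.999, 0.052, -0.0]
ft_force: [-0.6, -0.3, -2.0]
finger_gap: 0.0497
gripper_force: 32.3
```

Emit:
step_arm(increments=[{"claw": 0, "linear": [0.13, 0.4, 0], "roll": 0}, {"claw": 0, "linear": [0.27, 0.82, 0], "roll": 0}, {"claw": 0, "linear": [0.27, 0.82, 0], "roll": 0}, {"claw": 0, "linear": [0.27, 0.82, 0], "roll": 0}, {"claw": 0, "linear": [0.27, 0.82, 0], "roll": 0}])

```text
time_s: 32.9
tool_pos: [0.5373, 0.056, 0.1446]
eef_rot: [0.001, 0.999, 0.049, -0.0]
ft_force: [-0.0, -0.6, -2.2]
finger_gap: 0.0494
gripper_force: 32.3
```

Run:
```python
from h import *
st(); t=snap('top','t8'); s=snap('scene','s8')
f=lambda im,P,n:cv2.resize((lambda q:im['color'][q[1]-n:q[1]+n,q[0]-n:q[0]+n])(np.round(proj(im,[*P])[0]).astype(int)),(390,390),interpolation=cv2.INTER_CUBIC)
print(np.round(proj(t,[.53,.02,.03])[0])-50,np.round(proj(s,[.53,.02,.03])[0])-50)
cv2.imwrite('pics/c8.png',cv2.convertScaleAbs(np.hstack([f(t,(.53,.02,.03),50),f(s,(.53,.02,.03),50)]),alpha=1.5))
```

```text
32.9 [0.5373 0.056  0.1446] closing ang -84.37 gap 0.04937375361753081 j [-0.1669  0.3634 -0.0341  1.8961  0.0169  0.8831 -1.682 ] f [-0.0306 -0.6299 -2.204 ]
[289. 247.] [253. 166.]
```

View pics/c8.png

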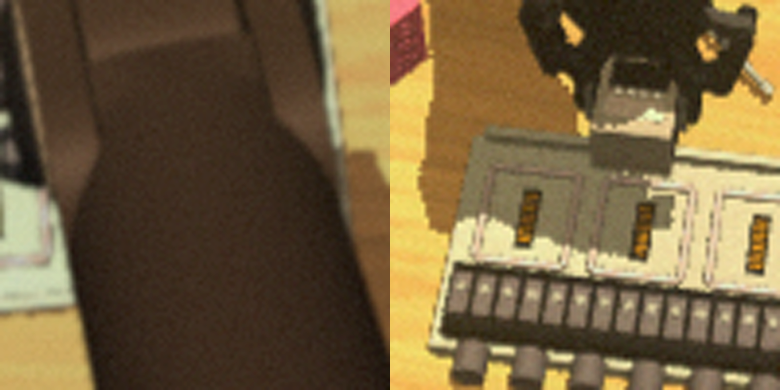

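Run:
```python
from g import *
np.set_printoptions(precision=4,suppress=True)
c=pickle.load(open('s8.pkl','rb'));o=(253,166)
for n,p in dict(b2=[(217,180),(304,192),(294,287),(201,275)],b1=[(99,168),(189,178),(179,272),(84,260)]).items():
    P=poly(c,p,3.9,o,.02); print(n,P.mean(0),np.linalg.norm(np.roll(P,-1,0)-P,axis=1))
print(poly(c,[(255,230),(140,217)],3.9,o,.017))
```

```text
b2 [0.5415 0.0625] [0.0597 0.0751 0.0619 0.0759]
b1 [ 0.5501 -0.0158] [0.062  0.0748 0.0638 0.0738]
[[ 0.5374  0.0621]
 [ 0.5465 -0.0154]]
```

Emit:
step_arm(increments=[{"claw": 0, "linear": [0.015, 0.03, -0.5], "roll": 0}, {"claw": 0, "linear": [0.015, 0.03, -0.85], "roll": 0}, {"claw": 0, "linear": [0.015, 0.03, -0.98], "roll": 0}, {"claw": 0, "linear": [0.015, 0.03, -0.98], "roll": 0}, {"claw": 0, "linear": [0.015, 0.03, -0.98], "roll": 0}])

```text
time_s: 33.62
tool_pos: [0.5402, 0.0614, 0.0481]
eef_rot: [-0.0, 0.999, 0.05, 0.001]
ft_force: [0.6, 0.8, -1.0]
finger_gap: 0.0498
gripper_force: 32.2
```

Emit:
step_arm(increments=[{"claw": 0, "linear": [0, 0, -0.05], "roll": 0}, {"claw": 0, "linear": [0, 0, -0.08], "roll": 0}, {"claw": 0, "linear": [0, 0, -0.11], "roll": 0}, {"claw": 0, "linear": [0, 0, -0.125], "roll": 0}, {"claw": 0, "linear": [0, 0, -0.125], "roll": 0}])

```text
time_s: 34.25
tool_pos: [0.539, 0.0614, 0.0342]
eef_rot: [0.0, 0.999, 0.051, -0.0]
ft_force: [-0.2, -0.1, -1.3]
finger_gap: 0.0495
gripper_force: 32.3
```

```bash
python3 -c "from h import *;st()"
```

```text
34.25 [0.539  0.0614 0.0342] closing ang -84.21 gap 0.04947293961749512 j [-0.1757  0.526  -0.0351  1.9672  0.0291  0.6492 -1.6989] f [-0.2275 -0.0962 -1.3069]
```

Emit:
step_arm(increments=[{"claw": 0, "linear": [0, 0, -0.02], "roll": 0}, {"claw": 0, "linear": [0, 0, -0.02], "roll": 0}])

```text
time_s: 34.5
tool_pos: [0.5393, 0.0615, 0.0324]
eef_rot: [-0.0, 0.999, 0.051, 0.0]
ft_force: [-0.5, 0.3, -0.1]
finger_gap: 0.0496
gripper_force: 32.4
```

Emit:
step_arm(increments=[{"claw": 0.46, "linear": [0, 0, 0], "roll": 0}, {"claw": 0.46, "linear": [0, 0, 0], "roll": 0}, {"claw": 0.46, "linear": [0, 0, 0.1], "roll": 0}, {"claw": 0.46, "linear": [0, 0, 0.5], "roll": 0}, {"claw": 0.46, "linear": [0, 0, 1], "roll": 0}, {"claw": -1, "linear": [0, 0, 1], "roll": 0}])

```text
time_s: 35.25
tool_pos: [0.5419, 0.0619, 0.1369]
eef_rot: [-0.001, 0.999, 0.05, 0.004]
ft_force: [0.0, 0.2, -0.7]
finger_gap: 0.0454
gripper_force: 0.0
```

Emit:
step_arm(increments=[{"claw": -1, "linear": [-0.3, 0.5, 0.3], "roll": 0}, {"claw": -1, "linear": [-0.7, 1, 0.3], "roll": 0}, {"claw": -1, "linear": [-0.7, 1, 0.3], "roll": 0}])

```text
time_s: 35.62
tool_pos: [0.4662, 0.1654, 0.1625]
eef_rot: [-0.001, 0.999, 0.054, -0.0]
ft_force: [0.6, -0.4, 0.0]
finger_gap: -0.0001
gripper_force: 0.0
```

Run:
```python
from h import *
st(); t=snap('top','t9'); s=snap('scene','s9')
print('B in bay');pale(t,(.539,.061),.06); pale(s,(.539,.061),.06)
print('A');pale(t,(.4528,-.2842),.064)
```

```text
35.62 [0.4662 0.1654 0.1625] closing ang -83.81 gap -7.256698522241972e-05 j [-0.3605  0.2717 -0.0916  1.9806  0.0295  0.8908 -1.9302] f [ 0.6397 -0.4479  0.0413]
B in bay
((535.517578125, 61.30649948120117), (101.37698364257812, 110.4388198852539), 1.0658602714538574) uv [321.7895 294.2158]
((564.7802734375, 115.23956298828125), (66.38351440429688, 31.501733779907227), 17.640487670898438) uv [335.5556 228.9028]
((560.8886108398438, 20.52215003967285), (96.45118713378906, 46.38561248779297), 14.785224914550781) uv [298.4792 219.5938]
A
((452.0286865234375, -285.46844482421875), (42.23468780517578, 48.275054931640625), 23.87354278564453) uv [481.863 335.274]
```

Emit:
step_arm(increments=[{"claw": -1, "linear": [0.03, -0.5, 0], "roll": 0.025}, {"claw": -1, "linear": [0.06, -0.9, 0], "roll": 0.049}, {"claw": -1, "linear": [0.06, -0.9, 0], "roll": 0.049}])

```text
time_s: 36.1
tool_pos: [0.4757, 0.0662, 0.1619]
eef_rot: [0.001, 0.98, 0.2, -0.0]
ft_force: [-0.0, 0.3, 0.4]
finger_gap: -0.0
gripper_force: 0.0
```

Emit:
step_arm(increments=[{"claw": -1, "linear": [0.03, -0.5, 0], "roll": 0}, {"claw": -1, "linear": [0.06, -0.9, 0], "roll": 0}, {"claw": -1, "linear": [0.06, -0.9, 0], "roll": 0}])

```text
time_s: 36.48
tool_pos: [0.4814, -0.0223, 0.162]
eef_rot: [0.001, 0.98, 0.199, -0.0]
ft_force: [-0.6, -0.0, 0.2]
finger_gap: -0.0004
gripper_force: 0.0
```

Emit:
step_arm(increments=[{"claw": -1, "linear": [0.03, -0.5, 0], "roll": 0}, {"claw": -1, "linear": [0.06, -0.9, 0], "roll": 0}, {"claw": -1, "linear": [0.06, -0.9, 0], "roll": 0}])

```text
time_s: 36.85
tool_pos: [0.4872, -0.1112, 0.162]
eef_rot: [0.0, 0.98, 0.2, -0.0]
ft_force: [-1.1, 0.3, -0.3]
finger_gap: 0.0002
gripper_force: 0.0
```

Emit:
step_arm(increments=[{"claw": -1, "linear": [0.03, -0.5, 0], "roll": 0}, {"claw": -1, "linear": [0.06, -0.9, 0], "roll": 0}, {"claw": -1, "linear": [0.06, -0.9, 0], "roll": 0}])

```text
time_s: 37.22
tool_pos: [0.4933, -0.2004, 0.162]
eef_rot: [0.0, 0.98, 0.201, -0.0]
ft_force: [0.1, 1.2, -0.4]
finger_gap: -0.0
gripper_force: 0.0
```

Emit:
step_arm(increments=[{"claw": -1, "linear": [0.06, -0.5, 0], "roll": 0}, {"claw": -1, "linear": [0.06, -0.7, 0], "roll": 0}, {"claw": -1, "linear": [0.06, -0.7, 0], "roll": 0}, {"claw": -1, "linear": [0.06, -0.7, 0], "roll": 0}])

```text
time_s: 37.72
tool_pos: [0.4995, -0.2662, 0.162]
eef_rot: [-0.001, 0.979, 0.204, -0.0]
ft_force: [0.3, 0.2, -0.6]
finger_gap: 0.0
gripper_force: 0.0
```

Run:
```python
from h import *
st()
```

```text
37.73 [ 0.4995 -0.2662  0.162 ] closing ang -66.47 gap 1.758003247230673e-05 j [ 0.3453  0.3807  0.0767  1.8238 -0.0367  0.9394 -0.7218] f [ 0.3256  0.1583 -0.6231]
```

Emit:
step_arm(increments=[{"claw": -1, "linear": [0, 0, -0.5], "roll": 0}, {"claw": -1, "linear": [0, 0, -1], "roll": 0}, {"claw": -1, "linear": [0, 0, -1], "roll": 0}])

```text
time_s: 38.1
tool_pos: [0.4969, -0.2653, 0.0593]
eef_rot: [-0.003, 0.979, 0.204, -0.003]
ft_force: [-0.4, -0.2, 0.2]
finger_gap: 0.0002
gripper_force: 0.0
```

Emit:
step_arm(increments=[{"claw": -1, "linear": [0, 0, -0.09], "roll": 0}, {"claw": -1, "linear": [-0.06, -0.027, -0.09], "roll": 0}, {"claw": -1, "linear": [-0.12, -0.053, -0.09], "roll": 0}, {"claw": -1, "linear": [-0.12, -0.053, -0.09], "roll": 0}])

```text
time_s: 38.6
tool_pos: [0.4867, -0.2747, 0.0543]
eef_rot: [0.0, 0.979, 0.202, 0.0]
ft_force: [-1.2, -0.1, -0.1]
finger_gap: 0.0002
gripper_force: 0.0
```

Emit:
step_arm(increments=[{"claw": -1, "linear": [-0.035, -0.016, 0], "roll": 0}, {"claw": -1, "linear": [-0.07, -0.031, 0], "roll": 0}, {"claw": -1, "linear": [-0.1, -0.044, 0], "roll": 0}, {"claw": -1, "linear": [-0.13, -0.058, 0], "roll": 0}, {"claw": -1, "linear": [-0.16, -0.071, 0], "roll": 0}, {"claw": -1, "linear": [-0.19, -0.084, 0], "roll": 0}, {"claw": -1, "linear": [-0.22, -0.098, 0], "roll": 0}, {"claw": -1, "linear": [-0.25, -0.111, 0], "roll": 0}, {"claw": -1, "linear": [-0.28, -0.124, 0], "roll": 0}, {"claw": -1, "linear": [-0.31, -0.138, 0], "roll": 0}, {"claw": -1, "linear": [-0.33, -0.146, 0], "roll": 0}, {"claw": -1, "linear": [-0.33, -0.146, 0], "roll": 0}])

```text
time_s: 40.1
tool_pos: [0.4538, -0.2885, 0.0532]
eef_rot: [-0.0, 0.979, 0.203, -0.0]
ft_force: [-0.6, 0.1, 0.2]
finger_gap: -0.0001
gripper_force: 0.0
```

Emit:
step_arm(increments=[{"claw": -1, "linear": [0.15, 0.05, 0.5], "roll": 0}, {"claw": -1, "linear": [0.3, 0.5, 1], "roll": 0}, {"claw": 0.46, "linear": [0.3, 1, 1], "roll": 0}, {"claw": 0.46, "linear": [0.3, 1, 1], "roll": 0}])

```text
time_s: 40.6
tool_pos: [0.4852, -0.1838, 0.1541]
eef_rot: [-0.001, 0.978, 0.206, 0.001]
ft_force: [0.1, -0.8, 0.7]
finger_gap: 0.0355
gripper_force: 0.0
```

Emit:
step_arm(increments=[{"claw": 0.46, "linear": [0, 0.5, 0], "roll": 0}, {"claw": 0.46, "linear": [0, 1, 0], "roll": 0}, {"claw": 0.46, "linear": [0, 1, 0], "roll": 0}])

```text
time_s: 40.98
tool_pos: [0.4841, -0.085, 0.153]
eef_rot: [-0.001, 0.979, 0.206, -0.0]
ft_force: [-0.3, -0.8, -0.0]
finger_gap: 0.0624
gripper_force: 0.0
```

Emit:
step_arm(increments=[{"claw": 0.46, "linear": [0, 0.5, 0], "roll": 0}, {"claw": 0.46, "linear": [0, 1, 0], "roll": 0}, {"claw": 0.46, "linear": [0, 1, 0], "roll": 0}])

```text
time_s: 41.35
tool_pos: [0.4843, 0.0142, 0.1531]
eef_rot: [-0.0, 0.979, 0.205, 0.0]
ft_force: [-0.2, -0.9, 0.7]
finger_gap: 0.0622
gripper_force: 0.0
```

Run:
```python
from h import *
st(); t=snap('top','t10'); s=snap('scene','s10')
pale(t,(.404,-.307),.044,34); print(); pale(s,(.404,-.307),.044,34)
u=np.round(proj(t,[.41,-.31,.05])[0]).astype(int); print(u)
w=t['color'][u[1]-37:u[1]+37,u[0]-50:u[0]+50]
print(proj(t,[[.539,.0615,.06]]))
cv2.imwrite('pics/c10.png',cv2.convertScaleAbs(np.vstack([cv2.resize(w,None,fx=4,fy=4,interpolation=cv2.INTER_CUBIC),cv2.resize(t['color'][250:325,270:370],None,fx=4,fy=4,interpolation=cv2.INTER_CUBIC)]),alpha=1.5))
```

```text
41.35 [0.4843 0.0142 0.1531] closing ang -66.29 gap 0.062229065330674224 j [-0.0872  0.266  -0.0489  2.0154  0.0157  0.8606 -1.3016] f [-0.1668 -0.8668  0.7106]
((411.0761413574219, -303.10919189453125), (36.54248809814453, 48.50225830078125), 23.09113883972168) uv [487.1364 354.4242]

((301.06756591796875, -318.2127685546875), (62.907981872558594, 139.01918029785156), 18.393657684326172) uv [210.8943 126.2114]
[492 355]
[[320.4992 291.7089]]
```

View pics/c10.png

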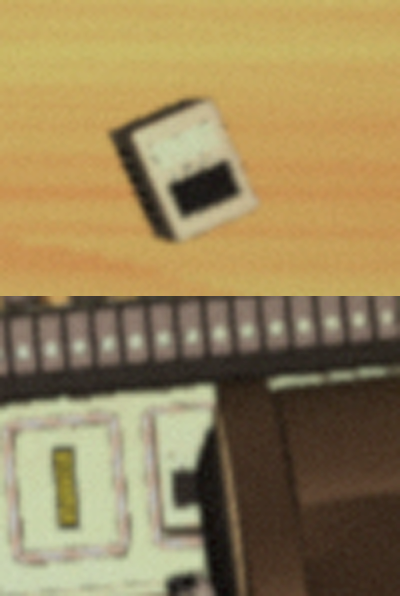

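Run:
```python
from g import *
np.set_printoptions(precision=4,suppress=True)
c=pickle.load(open('t10.pkl','rb'))
P=poly(c,[(136,130),(212,98),(257,202),(182,240)],4,(442,318),.044); e=np.roll(P,-1,0)-P
print(P.mean(0),np.linalg.norm(e,axis=1),np.degrees(np.arctan2(e[:,1],e[:,0])))
# hull of non-wood (low saturation or dark) module top: pale + window
h=cv2.cvtColor(c['color'][318:392,442:542],cv2.COLOR_BGR2HSV)
m=((h[...,1]<85)&(h[...,2]>95)).astype(np.uint8)
k=max(cv2.findContours(m,0,1)[0],key=cv2.contourArea).reshape(-1,2)
k2=np.vstack([q.reshape(-1,2) for q in cv2.findContours(m,0,1)[0] if cv2.contourArea(q)>4])
W=plane(c,k2+(442,318),.044)[:,:2]*1000; print(cv2.minAreaRect(W.astype(np.float32)))
```

```text
[ 0.4006 -0.3094] [0.0458 0.0598 0.0464 0.0627] [ -67.2581 -157.4209  116.2897   22.1102]
((399.6700134277344, -308.1008605957031), (61.56629180908203, 48.729129791259766), 23.533172607421875)
```

Emit:
step_arm(increments=[{"claw": 0.46, "linear": [-0.1, -0.5, 0], "roll": 0}, {"claw": 0.46, "linear": [-0.21, -0.81, 0], "roll": 0}, {"claw": 0.46, "linear": [-0.21, -0.81, 0], "roll": 0}])

```text
time_s: 41.82
tool_pos: [0.4619, -0.0744, 0.1532]
eef_rot: [0.001, 0.98, 0.199, -0.001]
ft_force: [0.2, 0.7, -0.4]
finger_gap: 0.0626
gripper_force: 0.0
```

Emit:
step_arm(increments=[{"claw": 0.46, "linear": [-0.1, -0.5, 0], "roll": 0}, {"claw": 0.46, "linear": [-0.21, -0.81, 0], "roll": 0}, {"claw": 0.46, "linear": [-0.21, -0.81, 0], "roll": 0}])

```text
time_s: 42.2
tool_pos: [0.4411, -0.1537, 0.1532]
eef_rot: [0.0, 0.98, 0.2, -0.0]
ft_force: [-0.8, -0.1, -0.4]
finger_gap: 0.0624
gripper_force: 0.0
```

Emit:
step_arm(increments=[{"claw": 0.46, "linear": [-0.1, -0.5, 0], "roll": 0}, {"claw": 0.46, "linear": [-0.21, -0.81, 0], "roll": 0}, {"claw": 0.46, "linear": [-0.21, -0.81, 0], "roll": 0}])

```text
time_s: 42.58
tool_pos: [0.4205, -0.2335, 0.1532]
eef_rot: [0.0, 0.98, 0.201, -0.0]
ft_force: [0.3, -0.1, 0.4]
finger_gap: 0.0623
gripper_force: 0.0
```

Emit:
step_arm(increments=[{"claw": 0.46, "linear": [-0.1, -0.5, 0], "roll": 0}, {"claw": 0.46, "linear": [-0.21, -0.8, 0], "roll": 0}, {"claw": 0.46, "linear": [-0.21, -0.8, 0], "roll": 0}, {"claw": 0.46, "linear": [-0.21, -0.8, 0], "roll": 0}])

```text
time_s: 43.08
tool_pos: [0.401, -0.3099, 0.1531]
eef_rot: [-0.0, 0.979, 0.204, 0.0]
ft_force: [0.1, 0.3, 0.2]
finger_gap: 0.0625
gripper_force: 0.0
```

```bash
python3 -c "from h import *;st()"
```

```text
43.08 [ 0.401  -0.3099  0.1531] closing ang -66.49 gap 0.06246672646706379 j [ 0.4508  0.2983  0.136   1.975  -0.0532  0.8721 -0.5454] f [0.1195 0.2716 0.2312]
```

Emit:
step_arm(increments=[{"claw": 0.46, "linear": [-0.01, 0.01, -0.5], "roll": 0}, {"claw": 0.46, "linear": [-0.01, 0.01, -0.85], "roll": 0}, {"claw": 0.46, "linear": [-0.01, 0.01, -0.95], "roll": 0}, {"claw": 0.46, "linear": [-0.01, 0.01, -0.95], "roll": 0}])

```text
time_s: 43.58
tool_pos: [0.3997, -0.3096, 0.0584]
eef_rot: [-0.0, 0.979, 0.204, -0.0]
ft_force: [-0.1, 0.4, 1.1]
finger_gap: 0.0624
gripper_force: 0.0
```

Emit:
step_arm(increments=[{"claw": 0.46, "linear": [0, 0, -0.25], "roll": 0}, {"claw": 0.46, "linear": [0, 0, -0.42], "roll": 0}, {"claw": 0.46, "linear": [0, 0, -0.42], "roll": 0}, {"claw": 0, "linear": [0, 0, -0.42], "roll": 0}, {"claw": 0, "linear": [0, 0, -0.42], "roll": 0}, {"claw": 0, "linear": [0, 0, -0.42], "roll": 0}, {"claw": 0, "linear": [0, 0, -0.42], "roll": 0}, {"claw": 0, "linear": [0, 0, -0.42], "roll": 0}])

```text
time_s: 44.58
tool_pos: [0.3995, -0.3107, 0.017]
eef_rot: [0.0, 0.979, 0.203, 0.0]
ft_force: [-1.6, 1.1, 7.4]
finger_gap: 0.0494
gripper_force: 32.9
```

```bash
python3 -c "from h import *;st()"
```

```text
44.58 [ 0.3995 -0.3107  0.017 ] closing ang -66.57 gap 0.04938188392665902 j [ 0.4827  0.5122  0.1048  2.0707 -0.0965  0.5621 -0.5062] f [-1.6365  1.1194  7.4308]
```

Emit:
step_arm(increments=[{"claw": 0, "linear": [0, 0, 0.2], "roll": 0}, {"claw": 0, "linear": [0, 0, 0.6], "roll": 0}, {"claw": 0, "linear": [0, 0, 1], "roll": 0}, {"claw": 0, "linear": [0, 0, 1], "roll": 0}])

```text
time_s: 45.08
tool_pos: [0.4007, -0.3116, 0.119]
eef_rot: [0.002, 0.979, 0.203, 0.002]
ft_force: [0.1, 0.4, -3.8]
finger_gap: 0.0496
gripper_force: 32.2
```

Emit:
step_arm(increments=[{"claw": 0, "linear": [0.1, 0.3, 0.3], "roll": -0.02}, {"claw": 0, "linear": [0.366, 0.735, 0.3], "roll": -0.035}, {"claw": 0, "linear": [0.366, 0.735, 0.3], "roll": -0.049}])

```text
time_s: 45.45
tool_pos: [0.4374, -0.2328, 0.1454]
eef_rot: [-0.001, 0.999, 0.052, 0.0]
ft_force: [-0.6, -1.0, -2.1]
finger_gap: 0.0498
gripper_force: 32.5
```

Emit:
step_arm(increments=[{"claw": 0, "linear": [0.2, 0.4, 0], "roll": 0}, {"claw": 0, "linear": [0.366, 0.735, 0], "roll": 0}, {"claw": 0, "linear": [0.366, 0.735, 0], "roll": 0}])

```text
time_s: 45.82
tool_pos: [0.4729, -0.16, 0.1449]
eef_rot: [-0.001, 0.999, 0.053, -0.001]
ft_force: [0.2, -0.6, -1.2]
finger_gap: 0.0495
gripper_force: 32.5
```

Emit:
step_arm(increments=[{"claw": 0, "linear": [0.2, 0.4, 0], "roll": 0}, {"claw": 0, "linear": [0.366, 0.735, 0], "roll": 0}, {"claw": 0, "linear": [0.366, 0.735, 0], "roll": 0}])

```text
time_s: 46.2
tool_pos: [0.5093, -0.0873, 0.1451]
eef_rot: [-0.001, 0.999, 0.053, -0.001]
ft_force: [-0.8, -0.5, -1.4]
finger_gap: 0.0498
gripper_force: 32.5
```

Emit:
step_arm(increments=[{"claw": 0, "linear": [0.2, 0.4, 0], "roll": 0}, {"claw": 0, "linear": [0.366, 0.735, 0], "roll": 0}, {"claw": 0, "linear": [0.366, 0.735, 0], "roll": 0}, {"claw": 0, "linear": [0.366, 0.735, 0], "roll": 0}, {"claw": 0, "linear": [0.366, 0.735, 0], "roll": 0}])

```text
time_s: 46.82
tool_pos: [0.5448, -0.0183, 0.146]
eef_rot: [0.0, 0.999, 0.049, -0.0]
ft_force: [0.2, 0.6, -1.8]
finger_gap: 0.0495
gripper_force: 32.5
```

```bash
python3 -c "from h import *;st()"
```

```text
46.83 [ 0.5448 -0.0183  0.146 ] closing ang -84.34 gap 0.04951186275091027 j [-0.1173  0.3674  0.0778  1.8892 -0.0351  0.8872 -1.4945] f [ 0.2013  0.5625 -1.8308]
```

Emit:
step_arm(increments=[{"claw": 0, "linear": [0.01, 0, -0.5], "roll": 0}, {"claw": 0, "linear": [0.01, 0, -0.85], "roll": 0}, {"claw": 0, "linear": [0.01, 0, -0.97], "roll": 0}, {"claw": 0, "linear": [0.01, 0, -0.97], "roll": 0}, {"claw": 0, "linear": [0.01, 0, -0.97], "roll": 0}])

```text
time_s: 47.45
tool_pos: [0.5475, -0.0167, 0.0507]
eef_rot: [0.0, 0.999, 0.05, 0.001]
ft_force: [-0.2, -0.0, -2.2]
finger_gap: 0.0492
gripper_force: 32.4
```

```bash
python3 -c "from h import *;st()"
```

```text
47.45 [ 0.5475 -0.0167  0.0507] closing ang -84.23 gap 0.04924722432784772 j [-0.1072  0.5046  0.0639  1.9538 -0.0489  0.6824 -1.4835] f [-0.1963 -0.0093 -2.1643]
```

Emit:
step_arm(increments=[{"claw": 0, "linear": [-0.005, 0, -0.05], "roll": 0}, {"claw": 0, "linear": [-0.005, 0, -0.1], "roll": 0}, {"claw": 0, "linear": [-0.005, 0, -0.13], "roll": 0}, {"claw": 0, "linear": [-0.005, 0, -0.16], "roll": 0}, {"claw": 0, "linear": [-0.005, 0, -0.16], "roll": 0}, {"claw": 0, "linear": [-0.005, 0, -0.175], "roll": 0}])

```text
time_s: 48.2
tool_pos: [0.5461, -0.0165, 0.033]
eef_rot: [-0.0, 0.999, 0.05, 0.0]
ft_force: [-8.7, 0.4, 27.5]
finger_gap: 0.0492
gripper_force: 35.8
```

```bash
python3 -c "from h import *;st()"
```

```text
48.2 [ 0.5461 -0.0165  0.033 ] closing ang -84.22 gap 0.049169753712534396 j [-0.1051  0.532   0.0608  1.9639 -0.0513  0.6472 -1.4816] f [-8.7264  0.3865 27.4912]
```

Emit:
step_arm(increments=[{"claw": 0, "linear": [0, 0, 0.05], "roll": 0}, {"claw": 0, "linear": [-0.02, 0, 0.05], "roll": 0}, {"claw": 0, "linear": [-0.02, 0, 0.02], "roll": 0}, {"claw": 0, "linear": [-0.02, 0, 0.005], "roll": 0}, {"claw": 0, "linear": [-0.02, 0, 0.005], "roll": 0}])

```text
time_s: 48.82
tool_pos: [0.5444, -0.0165, 0.033]
eef_rot: [-0.0, 0.999, 0.051, 0.0]
ft_force: [-2.0, 0.4, 10.4]
finger_gap: 0.0494
gripper_force: 33.9
```

```bash
python3 -c "from h import *;st()"
```

```text
48.83 [ 0.5444 -0.0165  0.033 ] closing ang -84.21 gap 0.04940637662257768 j [-0.1054  0.5295  0.0607  1.9685 -0.0511  0.6442 -1.4819] f [-2.0015  0.4491 10.4012]
```

Emit:
step_arm(increments=[{"claw": 0.46, "linear": [0, 0, 0], "roll": 0}, {"claw": 0.46, "linear": [0, 0, 0], "roll": 0}, {"claw": 0.46, "linear": [0, 0, 0.1], "roll": 0}, {"claw": 0.46, "linear": [0, 0, 0.5], "roll": 0}, {"claw": 0.46, "linear": [0, 0, 1], "roll": 0}, {"claw": -1, "linear": [0, 0, 1], "roll": 0}])

```text
time_s: 49.58
tool_pos: [0.5467, -0.0165, 0.1367]
eef_rot: [-0.0, 0.999, 0.05, 0.004]
ft_force: [0.4, 0.3, 0.2]
finger_gap: 0.0457
gripper_force: 0.0
```

Emit:
step_arm(increments=[{"claw": -1, "linear": [-0.3, 0.5, 0.3], "roll": 0}, {"claw": -1, "linear": [-0.7, 1, 0.3], "roll": 0}, {"claw": -1, "linear": [-0.7, 1, 0.3], "roll": 0}])

```text
time_s: 49.95
tool_pos: [0.4713, 0.0872, 0.1623]
eef_rot: [-0.001, 0.999, 0.054, -0.001]
ft_force: [0.3, -0.7, -0.3]
finger_gap: 0.0002
gripper_force: 0.0
```

Emit:
step_arm(increments=[{"claw": -1, "linear": [0, 0.5, 0], "roll": 0}, {"claw": -1, "linear": [0, 1, 0], "roll": 0}, {"claw": -1, "linear": [0, 1, 0], "roll": 0}])

```text
time_s: 50.32
tool_pos: [0.4736, 0.1872, 0.1618]
eef_rot: [-0.001, 0.999, 0.053, -0.0]
ft_force: [-0.2, -0.4, -0.1]
finger_gap: -0.0002
gripper_force: 0.0
```

Run:
```python
from h import *
st(); t=snap('top','t11'); s=snap('scene','s11')
a=pickle.load(open('top0.pkl','rb'));b=pickle.load(open('scene0.pkl','rb'))
# dark display windows: centre + rect in both views, now vs old modules at start (known to lie flat in the bays)
def win(c,box):
    u0,v0,u1,v1=box; g=cv2.cvtColor(c['color'][v0:v1,u0:u1],cv2.COLOR_BGR2GRAY)
    g=cv2.resize(g,None,fx=4,fy=4,interpolation=cv2.INTER_CUBIC); m=(g<70).astype(np.uint8)
    for k in cv2.findContours(m,0,1)[0]:
        r=cv2.minAreaRect(k)
        if 300<cv2.contourArea(k)<2500: yield np.round((np.array(r[0])+.5)/4-.5+(u0,v0),2),np.round(np.array(r[1])/4,2),round(r[2])
for n,c0,c1,box in(('top',a,t,(300,272,375,312)),('scene',b,s,(272,200,335,238))):
    print(n,'start',*win(c0,box),sep='\n  '); print(n,'now',*win(c1,box),sep='\n  ')
```

```text
50.33 [0.4736 0.1872 0.1618] closing ang -83.89 gap -0.0002490389525967735 j [-0.4551  0.2927 -0.0186  1.9525  0.0052  0.8963 -1.9404] f [-0.1717 -0.3799 -0.117 ]
top
  start
  (array([358.19, 303.25]), array([25.92,  7.78]), 6)
  (array([320.76, 287.33]), array([ 9.09, 16.6 ]), 84)
  (array([329.69, 299.83]), array([18.22, 34.96]), 35)
  (array([356.57, 283.84]), array([ 9.25, 16.63]), 86)
  (array([309.  , 272.62]), array([ 2.  , 18.75]), 90)
top
  now
  (array([323.01, 306.8 ]), array([ 7.44, 25.2 ]), 74)
  (array([356.56, 304.94]), array([25.06,  7.16]), 11)
  (array([320.9 , 297.13]), array([ 8.83, 16.12]), 84)
  (array([356.93, 294.63]), array([ 8.64, 16.07]), 86)
  (array([333.06, 289.05]), array([16.09,  2.3 ]), 82)
  (array([308.75, 272.5 ]), array([ 1.75, 18.25]), 90)
scene
  start
  (array([288.38, 235.25]), array([ 4.25, 33.5 ]), 90)
  (array([316.73, 219.14]), array([14.49,  6.9 ]), 7)
  (array([286.36, 215.76]), array([14.17,  6.94]), 7)
scene
  now
  (array([288.38, 235.25]), array([ 4.25, 33.5 ]), 90)
  (array([318.56, 212.34]), array([14.05,  6.79]), 6)
  (array([288.61, 208.16]), array([14.09,  6.88]), 6)
  (array([324.6 , 206.03]), array([20.08,  2.86]), 8)
```

```bash
cat >> h.py <<'E'
def tri(c1,p1,c2,p2):
    d1,d2=ray(c1,[p1])[0],ray(c2,[p2])[0]; o1,o2=np.array(c1['origin']),np.array(c2['origin'])
    s=np.linalg.lstsq(np.c_[d1,-d2],o2-o1,rcond=None)[0]; a,b=o1+s[0]*d1,o2+s[1]*d2
    return (a+b)/2, np.linalg.norm(a-b)
E
python3 - <<'E'
from h import *
np.set_printoptions(precision=4,suppress=True)
a=pickle.load(open('top0.pkl','rb'));b=pickle.load(open('scene0.pkl','rb'))
for n,p,q in(('old2',(320.76,287.33),(316.73,219.14)),('old1',(356.57,283.84),(286.36,215.76)),('B',(320.9,297.13),(318.56,212.34)),('A',(356.93,294.63),(288.61,208.16))): print(n,*tri(a,p,b,q))
c=pickle.load(open('t11.pkl','rb'))
print(pale(c,(.539,.0615),.06,14)[0,0],pale(c,(.546,-.0165),.06,14)[0,0])
E
```

```text
old2 [0.5485 0.0613 0.0595] 0.0003573961754531626
old1 [ 0.5576 -0.016   0.0593] 0.00027681722816615557
B [0.5273 0.0606 0.0595] 0.00044230985241956776
A [ 0.5342 -0.0168  0.06  ] 0.00044266259938597735
((539.511962890625, 63.59233856201172), (58.269683837890625, 58.358131408691406), 1.1350878477096558) uv [319.6242 292.9809]
((551.8594970703125, -16.315841674804688), (49.80839157104492, 58.63502883911133), 1.1331316232681274) uv [355.78 283.59]
[ 32  41 124] [ 20  48 127]
```

Emit:
step_arm(increments=[{"claw": -1, "linear": [0.2, -0.5, 0], "roll": 0}, {"claw": -1, "linear": [0.46, -1, 0], "roll": 0}, {"claw": -1, "linear": [0.46, -1, 0], "roll": 0}])

```text
time_s: 50.8
tool_pos: [0.5215, 0.0763, 0.1621]
eef_rot: [0.001, 0.999, 0.045, 0.0]
ft_force: [-0.3, 1.1, -0.2]
finger_gap: -0.0
gripper_force: 0.0
```

Emit:
step_arm(increments=[{"claw": -1, "linear": [0.2, -0.5, 0], "roll": 0}, {"claw": -1, "linear": [0.46, -1, -0.3], "roll": 0}, {"claw": -1, "linear": [0.46, -1, -0.7], "roll": 0}, {"claw": -1, "linear": [0.46, -1, -0.9], "roll": 0}, {"claw": -1, "linear": [0.46, -1, -0.92], "roll": 0}, {"claw": -1, "linear": [0.46, -1, -0.94], "roll": 0}])

```text
time_s: 51.55
tool_pos: [0.5663, -0.0168, 0.0689]
eef_rot: [0.0, 0.999, 0.05, 0.0]
ft_force: [-0.7, -0.6, -0.2]
finger_gap: 0.0002
gripper_force: 0.0
```

Emit:
step_arm(increments=[{"claw": -1, "linear": [0, 0, -0.03], "roll": 0}, {"claw": -1, "linear": [0, 0, -0.05], "roll": 0}, {"claw": -1, "linear": [0, 0, -0.07], "roll": 0}, {"claw": -1, "linear": [0, 0, -0.09], "roll": 0}, {"claw": -1, "linear": [0, 0, -0.09], "roll": 0}])

```text
time_s: 52.18
tool_pos: [0.5662, -0.0164, 0.0601]
eef_rot: [-0.0, 0.999, 0.05, 0.0]
ft_force: [-3.4, 0.9, 7.8]
finger_gap: 0.0004
gripper_force: 4.1
```

Emit:
step_arm(increments=[{"claw": -1, "linear": [0, 0, 0.15], "roll": 0}, {"claw": -1, "linear": [-0.42, -0.04, 0.15], "roll": 0}, {"claw": -1, "linear": [-0.42, -0.04, 0.05], "roll": 0}, {"claw": -1, "linear": [-0.42, -0.04, 0.03], "roll": 0}, {"claw": -1, "linear": [-0.42, -0.04, 0.01], "roll": 0}, {"claw": -1, "linear": [-0.42, -0.04, 0], "roll": 0}, {"claw": -1, "linear": [-0.42, -0.04, 0], "roll": 0}])

```text
time_s: 53.05
tool_pos: [0.5251, -0.0203, 0.0601]
eef_rot: [-0.0, 0.999, 0.051, 0.001]
ft_force: [-2.0, -0.4, 9.0]
finger_gap: -0.0001
gripper_force: 4.3
```

Emit:
step_arm(increments=[{"claw": -1, "linear": [0, 0, 0.6], "roll": 0}, {"claw": -1, "linear": [0, 0.3, 0.8], "roll": 0}, {"claw": -1, "linear": [0, 1, 0.8], "roll": 0}, {"claw": -1, "linear": [0, 1, 0.8], "roll": 0}])

```text
time_s: 53.55
tool_pos: [0.5243, 0.085, 0.1398]
eef_rot: [-0.001, 0.999, 0.054, 0.001]
ft_force: [0.3, -1.1, 0.2]
finger_gap: 0.0003
gripper_force: 0.0
```

```bash
python3 -c "from h import *;st()"
```

```text
53.55 [0.5243 0.085  0.1398] closing ang -83.82 gap 0.00026236797889950107 j [-0.2838  0.3529  0.0415  1.9277 -0.0218  0.8598 -1.6936] f [ 0.2633 -1.0743  0.1553]
```

Run:
```python
from h import *
np.set_printoptions(precision=4,suppress=True)
L=lambda n:pickle.load(open(n+'.pkl','rb'))
def dark(c,u,v,hw,th=55):
    u,v=int(round(u)),int(round(v)); g=cv2.cvtColor(c['color'][v-hw:v+hw+1,u-hw:u+hw+1],cv2.COLOR_BGR2GRAY)
    g=cv2.resize(g,None,fx=4,fy=4,interpolation=cv2.INTER_CUBIC)
    t=g.min()+22; m=(g<t).astype(np.uint8); k=max(cv2.findContours(m,0,1)[0],key=cv2.contourArea); M=cv2.moments(k)
    return ((M['m10']/M['m00']+.5)/4-.5+u-hw,(M['m01']/M['m00']+.5)/4-.5+v-hw),cv2.minAreaRect(k)[1]
a,b,t2,s2=L('top0'),L('scene0'),L('t2'),L('s2')
p,r=dark(t2,225.5,300.3,4); q,r2=dark(s2,398.5,218,4); print(p,r,q,r2); print('ball off',*tri(t2,p,s2,q))
p,r=dark(a,224.5,283,4)
u=proj(b,[*plane(a,[p],.093)[0]])[0]; q,r2=dark(b,*u,5); print(p,r,u,q,r2); print('ball on',*tri(a,p,b,q))
p,r=dark(a,249.5,290,13); q,r2=dark(b,378,231,13); print('wheel',p,r,q,r2,*tri(a,p,b,q))
```

```text
(225.83540515653775, 299.9659300184162) (20.124608993530273, 23.702320098876953) (398.34327524575514, 217.58255138516532) (21.0, 23.0)
ball off [0.5147 0.2595 0.092 ] 0.0007161335875630145
(224.1412734818698, 282.8405963302752) (24.0, 21.0) [397.6796 229.7356] (396.6912615740741, 231.1942997685185) (23.077465057373047, 38.361751556396484)
ball on [0.5512 0.2639 0.0874] 0.0023800136722179014
wheel (248.33779934337582, 288.4237519312476) (94.01395416259766, 45.68573760986328) (377.61909425967843, 231.674770735388) (43.66022491455078, 85.45993041992188) [0.5435 0.2176 0.0542] 6.803451143531105e-05
```

Emit:
step_arm(increments=[{"claw": -1, "linear": [0.02, 0.5, 0], "roll": 0}, {"claw": -1, "linear": [0.04, 1, 0], "roll": 0}, {"claw": -1, "linear": [0.04, 1, 0], "roll": 0}])

```text
time_s: 53.92
tool_pos: [0.5278, 0.1841, 0.139]
eef_rot: [-0.001, 0.999, 0.054, -0.0]
ft_force: [0.1, -0.5, -0.7]
finger_gap: -0.0001
gripper_force: 0.0
```

Emit:
step_arm(increments=[{"claw": -1, "linear": [0.01, 0.25, 0], "roll": 0}, {"claw": -1, "linear": [0.01, 0.25, -0.3], "roll": 0}, {"claw": -1, "linear": [0.01, 0.25, -0.52], "roll": 0}, {"claw": -1, "linear": [0.01, 0.25, -0.52], "roll": 0}, {"claw": -1, "linear": [0.01, 0.25, -0.52], "roll": 0}])

```text
time_s: 54.55
tool_pos: [0.5297, 0.2039, 0.0879]
eef_rot: [0.0, 0.999, 0.05, 0.0]
ft_force: [0.5, 0.4, 0.1]
finger_gap: 0.0002
gripper_force: 0.0
```

```bash
python3 -c "from h import *;st()"
```

```text
54.55 [0.5297 0.2039 0.0879] closing ang -84.26 gap 0.00019211323339045808 j [-0.4608  0.477   0.0102  1.8786 -0.0061  0.7856 -1.918 ] f [0.4738 0.449  0.1409]
```

Emit:
step_arm(increments=[{"claw": -1, "linear": [-0.01, 0.065, -0.08], "roll": 0}, {"claw": -1, "linear": [-0.01, 0.065, -0.12], "roll": 0}, {"claw": -1, "linear": [-0.01, 0.065, -0.14], "roll": 0}, {"claw": -1, "linear": [-0.01, 0.065, -0.15], "roll": 0}, {"claw": -1, "linear": [-0.01, 0.065, -0.15], "roll": 0}])

```text
time_s: 55.18
tool_pos: [0.5286, 0.2114, 0.0734]
eef_rot: [-0.0, 0.999, 0.051, 0.001]
ft_force: [-1.8, 0.4, 8.3]
finger_gap: -0.0001
gripper_force: 4.2
```

```bash
python3 -c "from h import *;st()"
```

```text
55.17 [0.5286 0.2114 0.0734] closing ang -84.21 gap -0.00013370046461542596 j [-0.4716  0.4992  0.0081  1.8845 -0.0058  0.7562 -1.93  ] f [-1.7844  0.3884  8.2968]
```

Emit:
step_arm(increments=[{"claw": -1, "linear": [0.03, 0.003, 0], "roll": 0}, {"claw": -1, "linear": [0.06, 0.006, 0], "roll": 0}, {"claw": -1, "linear": [0.09, 0.009, 0], "roll": 0}, {"claw": -1, "linear": [0.12, 0.012, 0], "roll": 0}, {"claw": -1, "linear": [0.15, 0.015, 0], "roll": 0}, {"claw": -1, "linear": [0.18, 0.018, 0], "roll": 0}, {"claw": -1, "linear": [0.21, 0.021, 0], "roll": 0}, {"claw": -1, "linear": [0.23, 0.023, 0], "roll": 0}, {"claw": -1, "linear": [0.23, 0.023, 0], "roll": 0}, {"claw": -1, "linear": [0.23, 0.023, 0], "roll": 0}])

```text
time_s: 56.42
tool_pos: [0.5521, 0.2141, 0.0736]
eef_rot: [-0.001, 0.999, 0.051, 0.001]
ft_force: [-0.2, 1.8, 6.6]
finger_gap: 0.0
gripper_force: 3.5
```

```bash
python3 -c "from h import *;st()"
```

```text
56.42 [0.5521 0.2141 0.0736] closing ang -84.2 gap 1.9945148403075798e-05 j [-0.4592  0.5296  0.0104  1.8284 -0.0078  0.7807 -1.9144] f [-0.1639  1.7541  6.5598]
```

Emit:
step_arm(increments=[{"claw": -1, "linear": [0, 0, 0.4], "roll": 0}, {"claw": -1, "linear": [0, 0, 0.9], "roll": 0}, {"claw": -1, "linear": [0, -0.5, 0.9], "roll": 0}, {"claw": -1, "linear": [0, -1, 0.9], "roll": 0}])

```text
time_s: 56.92
tool_pos: [0.5513, 0.1126, 0.1632]
eef_rot: [-0.0, 0.999, 0.051, 0.001]
ft_force: [0.7, -1.0, -0.8]
finger_gap: 0.0001
gripper_force: 0.0
```

Emit:
step_arm(increments=[{"claw": -1, "linear": [0, -0.6, 0], "roll": 0}, {"claw": -1, "linear": [0, -0.6, 0], "roll": 0}])

```text
time_s: 57.18
tool_pos: [0.551, 0.047, 0.1626]
eef_rot: [0.001, 0.999, 0.046, 0.0]
ft_force: [0.1, 0.2, 0.2]
finger_gap: 0.0001
gripper_force: 0.0
```

Run:
```python
from h import *
st(); t=snap('top','t12'); s=snap('scene','s12')
a=pickle.load(open('top0.pkl','rb')); b=pickle.load(open('scene0.pkl','rb'))
ex=np.array([.995,.101,0]);ey=np.array([-.101,.995,0]); w=np.array([.5393,.2157,.042])
for nm,c0,c1 in(('top',a,t),('scene',b,s)):
    for lab,c in(('start',c0),('now',c1)):
        g=cv2.cvtColor(c['color'],cv2.COLOR_BGR2GRAY).astype(np.float32)
        for k in range(6):
            th=np.radians(-50+20*k); pts=[w+32*.001*(np.sin(th)*ex+np.cos(th)*[0,0,1])+y*ey for y in np.linspace(-.005,.005,5)]
            uv=proj(c,pts).astype(np.float32); v=cv2.remap(g,uv[:,:1],uv[:,1:],1); print(nm,lab,k,round(float(v.mean())),end=' | ')
        print()
g=cv2.cvtColor(t['color'],cv2.COLOR_BGR2GRAY); print(g[274:306,240:258]);
```

```text
57.17 [0.551  0.047  0.1626] closing ang -84.69 gap 5.2529312895695666e-05 j [-0.2243  0.359   0.0634  1.8545 -0.0245  0.9289 -1.6285] f [0.1266 0.2111 0.205 ]Traceback (most recent call last):
  File "<stdin>", line 9, in <module>
TypeError: can't multiply sequence by non-int of type 'numpy.float64'
```

```bash
cat > wheel.py <<'E'
from h import *
import sys
def wheel(pairs):
    ex=np.array([.995,.101,0]);ey=np.array([-.101,.995,0]);ez=np.array([0,0,1.]); w=np.array([.5393,.2157,.042])
    for lab,c in pairs:
        g=cv2.cvtColor(c['color'],cv2.COLOR_BGR2GRAY).astype(np.float32); print(lab,end=': ')
        for k in np.arange(-.5,5.6,.5):
            th=np.radians(-50+20*k); pts=[w+.032*(np.sin(th)*ex+np.cos(th)*ez)+y*ey for y in np.linspace(-.005,.005,5)]
            uv=proj(c,pts).astype(np.float32); print(k,int(cv2.remap(g,uv[:,:1],uv[:,1:],1).mean()),end=' | ')
        print()
if __name__=='__main__':
    L=lambda n:pickle.load(open(n+'.pkl','rb')); wheel([(n,L(n)) for n in sys.argv[1:]])
E
python3 wheel.py top0 t12 scene0 s12
```

```text
top0: -0.5 29 | 0.0 67 | 0.5 30 | 1.0 11 | 1.5 11 | 2.0 14 | 2.5 17 | 3.0 13 | 3.5 12 | 4.0 12 | 4.5 13 | 5.0 12 | 5.5 14 | 
t12: -0.5 9 | 0.0 10 | 0.5 13 | 1.0 13 | 1.5 21 | 2.0 100 | 2.5 30 | 3.0 17 | 3.5 15 | 4.0 15 | 4.5 14 | 5.0 14 | 5.5 16 | 
scene0: -0.5 79 | 0.0 78 | 0.5 64 | 1.0 41 | 1.5 33 | 2.0 32 | 2.5 32 | 3.0 32 | 3.5 34 | 4.0 34 | 4.5 33 | 5.0 31 | 5.5 31 | 
s12: -0.5 61 | 0.0 60 | 0.5 44 | 1.0 33 | 1.5 43 | 2.0 104 | 2.5 38 | 3.0 36 | 3.5 36 | 4.0 37 | 4.5 34 | 5.0 32 | 5.5 32 |
```

Emit:
step_arm(increments=[{"claw": -1, "linear": [-0.4, 0.3, 0], "roll": 0}, {"claw": -1, "linear": [-0.66, 0.7, 0], "roll": 0}, {"claw": -1, "linear": [-0.66, 1, 0], "roll": 0}, {"claw": -1, "linear": [-0.66, 1, 0], "roll": 0}])

```text
time_s: 57.78
tool_pos: [0.4842, 0.1579, 0.1625]
eef_rot: [-0.001, 0.999, 0.054, 0.0]
ft_force: [-0.7, -0.3, -1.4]
finger_gap: 0.0001
gripper_force: 0.0
```

Emit:
step_arm(increments=[{"claw": -1, "linear": [0, 0.5, 0], "roll": 0}, {"claw": -1, "linear": [0, 1, 0], "roll": 0}, {"claw": -1, "linear": [0, 1, 0], "roll": 0}])

```text
time_s: 58.15
tool_pos: [0.4839, 0.2583, 0.1621]
eef_rot: [-0.001, 0.999, 0.054, -0.0]
ft_force: [0.7, -1.2, -0.9]
finger_gap: -0.0
gripper_force: 0.0
```

Emit:
step_arm(increments=[{"claw": -1, "linear": [0, 0.13, 0], "roll": 0}, {"claw": -1, "linear": [0, 0.13, 0], "roll": 0}, {"claw": -1, "linear": [0, 0.13, 0], "roll": 0}])

```text
time_s: 58.52
tool_pos: [0.4852, 0.2655, 0.1623]
eef_rot: [0.0, 0.999, 0.05, -0.0]
ft_force: [-0.9, 0.7, -0.4]
finger_gap: 0.0001
gripper_force: 0.0
```

```bash
python3 -c "from h import *;st()"
```

```text
58.52 [0.4852 0.2655 0.1623] closing ang -84.27 gap 0.00011954659963937798 j [-0.5642  0.3615 -0.0307  1.8493  0.014   0.9313 -2.072 ] f [-0.9     0.7364 -0.4218]
```

Emit:
step_arm(increments=[{"claw": -1, "linear": [0, -0.04, -0.4], "roll": 0}, {"claw": -1, "linear": [0, -0.04, -0.77], "roll": 0}, {"claw": -1, "linear": [0, -0.04, -0.77], "roll": 0}])

```text
time_s: 58.9
tool_pos: [0.4835, 0.2604, 0.0832]
eef_rot: [0.001, 0.999, 0.05, -0.002]
ft_force: [0.9, 0.0, 0.5]
finger_gap: -0.0001
gripper_force: 0.0
```

Emit:
step_arm(increments=[{"claw": -1, "linear": [0.08, 0.01, 0], "roll": 0}, {"claw": -1, "linear": [0.16, 0.016, 0], "roll": 0}, {"claw": -1, "linear": [0.24, 0.024, 0], "roll": 0}, {"claw": -1, "linear": [0.32, 0.03, 0], "roll": 0}, {"claw": -1, "linear": [0.4, 0.04, 0], "roll": 0}, {"claw": -1, "linear": [0.46, 0.046, 0], "roll": 0}, {"claw": -1, "linear": [0.51, 0.05, 0], "roll": 0}, {"claw": -1, "linear": [0.51, 0.05, 0], "roll": 0}])

```text
time_s: 59.9
tool_pos: [0.5362, 0.2673, 0.085]
eef_rot: [0.0, 0.999, 0.05, -0.0]
ft_force: [-0.5, -0.3, -1.0]
finger_gap: 0.0001
gripper_force: 0.5
```

```bash
python3 -c "from h import *;st()"
```

```text
59.9 [0.5362 0.2673 0.085 ] closing ang -84.21 gap 0.00014250110680910676 j [-0.5258  0.526  -0.0237  1.7991  0.0164  0.817  -2.0273] f [-0.5262 -0.2971 -0.9751]
```

Emit:
step_arm(increments=[{"claw": -1, "linear": [0.02, 0.002, 0], "roll": 0}, {"claw": -1, "linear": [0.04, 0.004, 0], "roll": 0}, {"claw": -1, "linear": [0.04, 0.004, 0], "roll": 0}])

```text
time_s: 60.28
tool_pos: [0.5367, 0.2673, 0.0847]
eef_rot: [0.001, 0.999, 0.051, -0.003]
ft_force: [-12.5, -1.6, 4.2]
finger_gap: 0.0003
gripper_force: 5.8
```

Hard stop reached at 12.5 N. Backing off and checking everything.

Emit:
step_arm(increments=[{"claw": -1, "linear": [-0.08, 0, 0.05], "roll": 0}, {"claw": -1, "linear": [-0.15, 0, 0.4], "roll": 0}, {"claw": -1, "linear": [-0.4, -0.3, 1], "roll": 0}, {"claw": -1, "linear": [-0.8, -0.3, 1], "roll": 0}, {"claw": -1, "linear": [-0.8, -0.3, 1], "roll": 0}])

```text
time_s: 60.9
tool_pos: [0.4588, 0.238, 0.1874]
eef_rot: [-0.001, 0.999, 0.051, 0.002]
ft_force: [-0.3, 1.0, -0.3]
finger_gap: 0.0001
gripper_force: 0.0
```

Emit:
step_arm(increments=[{"claw": -1, "linear": [-0.5, 0.5, 0], "roll": 0}, {"claw": -1, "linear": [-0.5, 1, 0], "roll": 0}, {"claw": -1, "linear": [-0.5, 1, 0], "roll": 0}])

```text
time_s: 61.28
tool_pos: [0.4092, 0.3429, 0.1856]
eef_rot: [-0.002, 0.999, 0.054, 0.001]
ft_force: [-0.4, -0.5, 0.2]
finger_gap: -0.0001
gripper_force: 0.0
```

Run:
```python
from wheel import *
st(); t=snap('top','t13'); s=snap('scene','s13'); wheel([('t13',t),('s13',s)])
a=pickle.load(open('top0.pkl','rb')); b=pickle.load(open('scene0.pkl','rb'))
for n,c,r in(('top',t,a),('scene',s,b)):
    for lab,P in(('on',(.5549,.2636,.093)),('off',(.5147,.2595,.093))):
        u,v=np.round(proj(c,P)[0]).astype(int); f=lambda x:int(cv2.cvtColor(x['color'],cv2.COLOR_BGR2GRAY)[v-1:v+2,u-1:u+2].mean()); print(n,lab,'start',f(r),'now',f(c))
# anything else changed since the start?
for n,c,r in(('top',t,a),('scene',s,b)):
    d=cv2.absdiff(cv2.GaussianBlur(c['color'],(5,5),0),cv2.GaussianBlur(r['color'],(5,5),0)).max(2)
    print(n,[(cv2.boundingRect(k)) for k in cv2.findContours((d>30).astype(np.uint8),0,1)[0] if cv2.contourArea(k)>40])
```

```text
61.27 [0.4092 0.3429 0.1856] closing ang -83.84 gap -7.087969791938073e-05 j [-0.7103  0.3052 -0.0944  1.8695  0.0327  0.9652 -2.2822] f [-0.4171 -0.4898  0.2118]
t13: -0.5 10 | 0.0 9 | 0.5 10 | 1.0 12 | 1.5 20 | 2.0 97 | 2.5 28 | 3.0 16 | 3.5 13 | 4.0 13 | 4.5 14 | 5.0 14 | 5.5 15 | 
s13: -0.5 60 | 0.0 58 | 0.5 41 | 1.0 32 | 1.5 41 | 2.0 103 | 2.5 36 | 3.0 32 | 3.5 35 | 4.0 35 | 4.5 32 | 5.0 31 | 5.5 31 | 
top on start 22 now 15
top off start 123 now 132
scene on start 31 now 33
scene off start 86 now 89
top [(61, 458, 61, 22), (69, 396, 19, 21), (502, 327, 27, 27), (460, 322, 26, 29), (49, 304, 355, 176), (313, 293, 17, 10), (349, 290, 17, 11), (311, 282, 19, 11), (347, 278, 19, 12), (462, 234, 29, 25), (432, 233, 6, 14), (437, 230, 17, 22), (425, 229, 10, 21)]
scene [(193, 245, 19, 9), (166, 235, 18, 9), (205, 232, 9, 11), (191, 226, 29, 22), (163, 216, 28, 21), (309, 208, 18, 16), (279, 204, 18, 17), (193, 158, 24, 27), (162, 150, 25, 26), (285, 87, 148, 125), (298, 71, 10, 10), (361, 53, 166, 119), (545, 43, 69, 63), (463, 0, 24, 23)]
```

```bash
python3 -c "from cell import close_job; print(close_job())"
```

```text
the job is handed in; nothing more can be done
None
```

The job is handed in: controller off, both old modules lifted into the tray, both new ones flat in bay1 and bay2 face up, thumbwheel rolled to 2, and the controller back on; no bystanders moved, and one old module caught on the tray wall but was nudged flat.

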